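# Change the latch cover in the marking nest

### The arm

A 6-joint arm with a two-finger parallel gripper is mounted at the origin on the work surface. World frame = base frame: x ahead of the robot, y to its left, z up, the work surface at z = 0. Lengths are in m, angles in rad, forces in N, time in s.
With the tool pointing down it reaches from about 0.3 to 0.875 m from the base axis. Payload 4.2 kg.
Tool frame: the origin (TCP) lies between the finger pads; the fingertips stand 19 mm ahead of it and the grasp point (between the pads) is the TCP (env.nose_length is the distance from the TCP to the fingertips, in m); z points along the fingers, y is the line along which they close (so a half turn about z gives the same grasp; the last joint's range is limited). The gripper opens to 85 mm and grips with 20 to 120 N. Pads are 22 mm wide; open, the fingers measure 114 mm over their backs; the gripper's body (76 mm by 85 mm) begins 54 mm behind the grasp point. The pads swing forward as they close: fully open they stand 13 mm farther back than shut.
Start: joints at [1.26, 0.32, 1.565, -0, 1.257, -0.02], TCP at [0.165, 0.551, 0.217] pointing down, gripper open.
Joint ranges: [-3.11, 3.11], [-0.84, 2.01], [0.21, 2.61], [-1.34, 4.49], [0.05, 2.63], [-2.56, 2.56]. Speed limits (rad/s): [2.57, 2.57, 3.14, 3.14, 3.14, 3.14].

### API

Orientations are given as a unit quaternion [w, x, y, z].
In Python, from cell import env gives the robot as it stands.
- The arm moves only by the shell command python3 -m jog 'ROWS' [FORCE]. ROWS is JSON, a list of rows, each a list of 7 numbers: the shift along the tool's x, y, z in cm, then the turn, a rotation vector about the tool's x, y, z in degrees, then the closure, from 0 (fully open) to 1 (shut). In form: [[tx, ty, tz, rx, ry, rz, jaw], ...]. A call has exactly 8 rows; each row is the pose to reach, as a shift and turn from the pose commanded when the call began, along the tool's axes at that moment; what a row does not reach only later rows make up. A row lasts 1/12 s, in which the tool goes at most 41.7 mm and 7.16 degrees, less where a joint would pass 70% of its speed; a pose out of reach is approached as far as the arm can. A call with a gripper value outside its range is refused whole. The fingers move at their own pace and stop on an object; FORCE is the grip in N (left out, the last holds). Time passes only in rows, so rows that repeat a pose let the fingers close, or fill a call up. It gives the time, the measured TCP pose, the force, the opening and the grip force at its end, in the units of the state.
- env.get_state(): the state, without advancing time (a new reading comes with each control period).
- env.grab_frame(name): name is "side" or "top"; returns (picture, depth): 480x640x3 uint8, red, green, blue; 480x640 float32, m along the optical axis (not along the pixel's ray), 0 where there is no reading.
- env.camera_params(name): a dict with "fx", "fy", "cx", "cy" (pixels), "D" ([k1, k2, p1, p2, k3] as OpenCV has them; the pictures are not rectified), "position" and "rotation" of the camera in the world. Camera axes: x right, y down, z forward; pixel columns grow to the right and rows downward; lengths in m; the calibration is good to about 2 mm. A picture is of the moment at which its call begins. camera_params takes no time and is no camera call.
- env.close_job(): hands the job in; it is judged then, once.
The state is a dict: "time": time; "joints": joint angles; "dq": joint speeds; "tau": joint torques, N m; "tool_pos": TCP position; "ee_rot": TCP orientation; "ft_force": force on the tool from outside, world axes, zero at the start; "torque": the same for the moment, N m; "gripper_width": opening from 0.0 (shut) to 1.0 (fully open); "grasp_force": force on a finger pad.
Only numpy, scipy, OpenCV 4.12 (cv2) and the standard library are available. Lean on these libraries where they do the work, as an engineer would, in place of code of your own. Each camera call takes 0.05 s, during which the arm holds its last target. There are 200 camera calls.

### The job

Change over the marking nest. Lift the finished latch cover out of the nest and lay it face up in the steel pan, flat on the pan's floor beside the one already there; then take the next cover from the drain stand, lay it face up on the bench and let go, take it again by its long sides, where the nest has its finger gaps, and seat it face up in the nest, nose in the nose slot, flat, square and fully home. Do not drop either cover, and leave the cover already in the pan, the file, the jar and the scale weight where they are.

Things in the scene. Friction and masses are not known exactly. Their poses are not given: they have to be found in the camera images.
- done_cover: finished latch cover, starts seated face up in the nest. Bare grey die-cast shell, from above a body 48 x 44 mm with a narrower nose 16 long x 26 wide mid one end: 64 mm long overall, 18 high (+1 mm boss on its face), sides upright, open below, 0.08-0.17 kg. Origin: underside, mid 64 mm length. x to the nose end, y across, z out of its face. Body x -32..16, nose 16..32 mm; side grip middle x -8.
- next_cover: next latch cover, same casting and axes as the finished one. Starts leaning on the drain stand: underside flat against its back, face to the stand's front and up, its +y long side down on the ledge, nose to the stand's +y, within 30 mm of the stand's middle. Its two end faces (64 mm apart) are free to grip; its lower long side is not.
- pan_cover: third cover, same casting and axes, finished earlier. Lies face up in the pan near the pan's -x end (54 to 62 mm from the pan's middle), its length along the pan's y. Leave it there.
- nest: marking nest, fixed: aluminium plate 180 (along x) x 130 x 10 mm, with black walls 14 mm high (tops at z 24) round a pocket of the cover's outline, nose slot to +x, 1.5 mm clearance all round plus a 3 mm 45-degree lead-in at the wall tops. Steel rod handles 46 mm high cross it at x -78 and 78 mm. Origin: plate's underside centre, at bench level; z up.
- nest_seat (a point): where a fully seated cover has its origin: on the pocket's floor, 10 mm above the bench; axes as the nest's. The walls close both ends and all corners; each long side has an open finger gap 34 mm wide, from x -25 to 9 mm, clear down to the plate and out to its edge.
- stand: drain stand, fixed: open stainless back of two flat bars 180 mm wide (y), leaning back 35 degrees from upright (top to +x), with a ledge 24 mm deep square to the back along its foot. Front looks to -x, z up; origin at bench level below the edge where back and ledge meet. Wire feet from x -32 to 66 mm; the bench from x -50 to -170 mm in front is clear.
- stand_edge (a point): middle of the edge where the stand's back and ledge meet, 30 mm above the bench; axes as the stand's. From it the back rises 38 mm along (0.574, 0, 0.819); its outward normal, also the ledge's direction, is (-0.819, 0, 0.574). A cover standing there rises 44 mm and has its origin 22 mm up the back.
- pan: shallow open steel pan, fixed: 200 (along x) x 150 mm, 26 mm high, walls and floor 3 mm thick; its +x half is free. Origin: centre of its underside at bench level, z up.
- file: hand file, 113 mm blade and 90 mm wooden handle, 19 mm high, on the bench beyond the nest; origin at bench level where blade meets handle, x along the blade. Leave alone.
- jar: closed glass jar, 54 mm across, 75 mm high, at one of the far corners; origin under its centre. Leave alone.
- gauge: brass scale weight, round, with a knob, 36 mm across, 50 mm high, at one of the far corners; origin under its centre. Leave alone.
Not all that is in view belongs to the job. Leave any red look-alike of the done_cover alone. Several things look just like the pan: the one meant starts farthest to the robot's left.

How it is judged:
On the way, in this order (a step that is already met when the one before it is completed fails the run):
1. the finished cover lies face up, flat on the pan's floor, let go and at rest (x of done_cover in the frame of pan between -0.085 and 0.085 m and y of done_cover in the frame of pan between -0.06 and 0.06 m and z of done_cover in the frame of pan between -0.002 and 0.006 m and angle between done_cover's own z axis and vertical below 0.08 rad and contact force between the fingers and done_cover below 0.05 N and linear speed of done_cover below 0.02 m/s and angular speed of done_cover below 0.2 rad/s), for 0.2 s.
2. the next cover lies flat, face up, on the bench, let go and at rest (height (world z) of next_cover between -0.003 and 0.004 m and angle between next_cover's own z axis and vertical below 0.08 rad and contact force between the fingers and next_cover below 0.05 N and linear speed of next_cover below 0.02 m/s and angular speed of next_cover below 0.2 rad/s), for 0.2 s.
3. the next cover is fully seated in the nest, let go and at rest (horizontal distance between next_cover and nest_seat below 0.004 m and z of next_cover in the frame of nest_seat between -0.002 and 0.002 m and angle between next_cover's own z axis and vertical below 0.05 rad and angle between the x axis of next_cover and the x axis of nest, either way round below 0.08 rad and contact force between the fingers and next_cover below 0.05 N and linear speed of next_cover below 0.02 m/s and angular speed of next_cover below 0.2 rad/s), for 0.2 s.
At the end, for the whole second after the job is handed in: Finished cover face up in the pan, flat on its floor (within 3 mm, tilt under 0.08 rad); next cover in the nest, underside within 2 mm of the pocket floor, within 4 mm of centre, tilt under 0.05 rad, turned under 0.08 rad; both released and at rest (all of step 1 and all of step 3); the robot touches nothing.
It fails at once if a cover is dropped or thrown (moves faster than 0.8 m/s with no finger on it, a free fall of some 33 mm) ((linear speed of done_cover above 0.8 m/s and contact force between the fingers and done_cover below 0.01 N) or (linear speed of next_cover above 0.8 m/s and contact force between the fingers and next_cover below 0.01 N)).
It fails at once if the cover already in the pan, the file, the jar or the scale weight is shifted by more than 20 mm (distance of any of pan_cover, file, jar, gauge from where it was at the start of the episode above 0.02 m).
It also fails if it takes over 61 s, if anything falls off the work surface, if the arm or the gripper's body presses on something with over 40 N, if the wrist force passes 120 N, or if a joint passes its speed limit or range.

## Working session

There is one attempt and no reset: what is moved stays moved. The work goes in short steps, Python scripts to look and compute and a shell command to move; the robot and the scene stay as the last step left them, time stands still between calls to the robot, and variables do not carry over. Pictures are saved under pics/ and viewed, at most 10 in all, crops included, and the job is handed in when it is done.

```bash
mkdir -p pics; ls
python3 - <<'E'
from cell import env
import cv2,numpy as np
np.set_printoptions(precision=4,suppress=True)
for n in("top","side"):
    p,d=env.grab_frame(n); cv2.imwrite(f"pics/{n}0.png",p[...,::-1]); np.savez(f"{n}0.npz",p=p,d=d)
    print(n,env.camera_params(n))
s=env.get_state(); print(s)
E
```

```text
pics
top {'fx': 437.7758477883223, 'fy': 437.7758477883223, 'cx': 318.01925448455285, 'cy': 243.11494816356245, 'D': array([-0.0946,  0.    ,  0.    ,  0.    ,  0.    ]), 'position': array([0.3853, 0.0012, 0.7962]), 'rotation': array([-0.0801,  0.7135, -0.6915,  0.0801])}
side {'fx': 468.95485529557993, 'fy': 468.95485529557993, 'cx': 312.376121688253, 'cy': 236.2204860967307, 'D': array([-0.0898,  0.    ,  0.    ,  0.    ,  0.    ]), 'position': array([0.3785, 0.5795, 0.7726]), 'rotation': array([ 0.0479, -0.1511,  0.9289, -0.3347])}
{'time': 0.1, 'joints': array([ 1.26  ,  0.3202,  1.5656, -0.    ,  1.2574, -0.02  ]), 'dq': array([-0.    , -0.0001, -0.0023, -0.0003, -0.0011,  0.0008]), 'tau': array([  0.0005, -41.6413, -23.4702,   0.0001,   0.0048,   0.    ]), 'tool_pos': array([0.1647, 0.5504, 0.2162]), 'ee_rot': array([-0.0001,  0.1449,  0.9894, -0.0008]), 'ft_force': array([0.8999, 0.2991, 0.0173]), 'torque': array([ 0.0178, -0.0294, -0.0248]), 'grasp_force': 0.0, 'gripper_width': 0.9996327542445248}
```

View pics/top0.png

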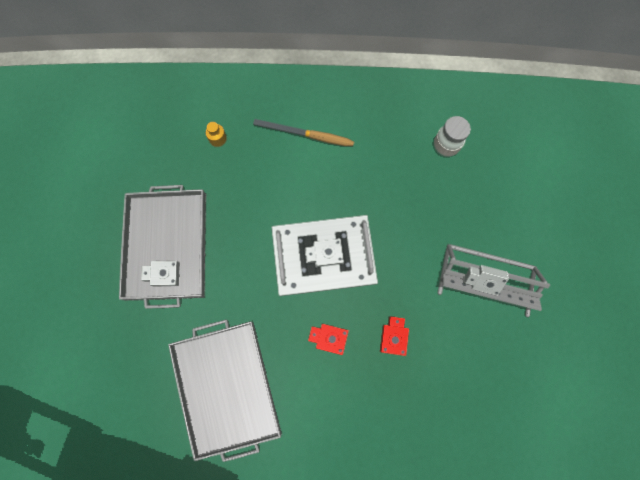

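View pics/side0.png

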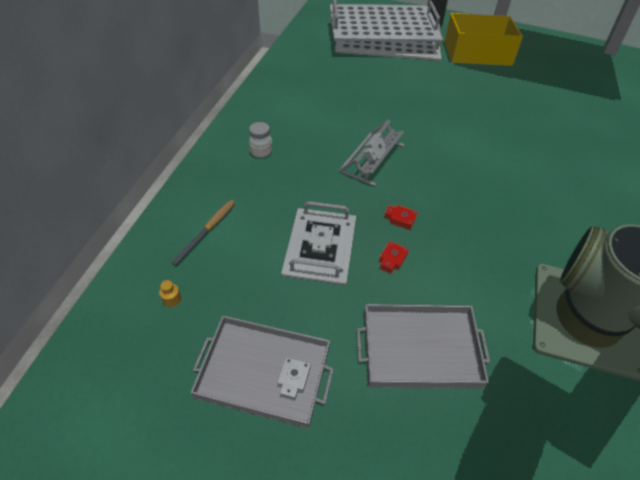

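The top view shows the nest at (325,255) with a grey cover in it, nose to image left. The pan with a cover is at (163,245), an empty look-alike pan at (225,390), and the stand with a cover at (490,280). There are red decoys at (330,340) and (396,338). The side view agrees.

Candidates:
- **done_cover:** grey in nest (325,253), red (330,340), red (396,338), grey in pan (162,272), grey on stand (490,280). I choose the one in the nest.
- **Pan:** (163,245) or (225,390). I choose (163,245), which is leftmost and holds pan_cover.

```bash
cat > h.py <<'E'
import numpy as np,cv2
from scipy.spatial.transform import Rotation as R
from cell import env
np.set_printoptions(precision=4,suppress=True)
def cam(n):
    c=env.camera_params(n); K=np.array([[c['fx'],0,c['cx']],[0,c['fy'],c['cy']],[0,0,1]])
    q=c['rotation']; return K,c['D'],np.array(c['position']),R.from_quat([q[1],q[2],q[3],q[0]]).as_matrix()
def rays(n,px):
    K,D,p,M=cam(n); u=cv2.undistortPoints(np.asarray(px,float).reshape(-1,1,2),K,D)[:,0]
    return p,np.c_[u,np.ones(len(u))]@M.T          # scaled so that depth multiplies directly
def onz(n,px,z):
    p,r=rays(n,px); return p+r*((z-p[2])/r[:,2])[:,None]
def cloud(n,d):
    v,u=np.mgrid[0:480,0:640]; p,r=rays(n,np.c_[u.ravel(),v.ravel()])
    return (p+r*d.reshape(-1,1)).reshape(480,640,3)
def project(n,P):
    K,D,p,M=cam(n); return cv2.projectPoints(np.asarray(P,float).reshape(-1,1,3),cv2.Rodrigues(M.T)[0],-M.T@p,K,D)[0][:,0]
E
python3 - <<'E'
from h import *
for n,b in(("top",(265,205,390,305)),("side",(275,195,365,290))):
    f=np.load(n+"0.npz");p,d=f['p'],f['d'];P=cloud(n,d)
    z=P[...,2]
    if n=="top":
        print("bench z",[np.round(z[y,x],4) for x,y in((400,400),(60,300),(240,180),(560,180))])
        for nm,(x,y) in dict(nestplate=(285,285),wall=(345,242),cover=(322,262),pancover=(172,268),panfloor=(165,225),red=(336,350)).items():print(nm,P[y,x],p[y,x])
cs=[cv2.resize(np.load("top0.npz")['p'][y0:y1,x0:x1],None,fx=4,fy=4,interpolation=2) for x0,y0,x1,y1 in((262,205,382,305),(430,230,550,330))]
cv2.imwrite("pics/crop1.png",cv2.resize(np.hstack(cs)[...,::-1],(800,333)))
E
```

```text
bench z [np.float64(0.0023), np.float64(0.0015), np.float64(-0.0007), np.float64(-0.0021)]
nestplate [0.4862 0.0605 0.0187] [167 172 168]
wall [ 0.5672 -0.0449  0.0239] [59 62 62]
cover [ 0.5282 -0.0042  0.0286] [230 233 230]
pancover [0.5101 0.2679 0.0182] [218 223 219]
panfloor [0.5943 0.2951 0.0038] [176 175 175]
red [ 0.3755 -0.0331  0.0178] [243  68  58]
```

View pics/crop1.png

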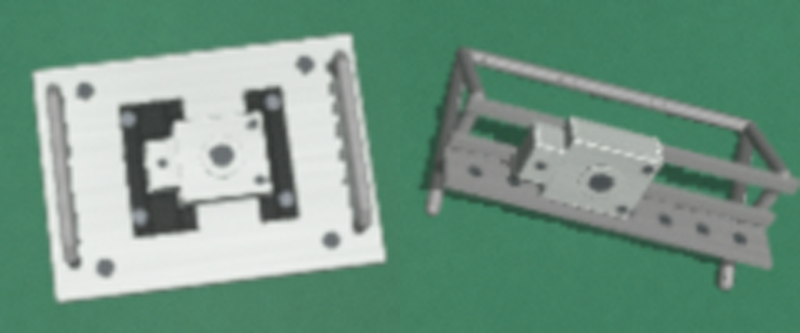

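The crop confirms the seated cover at crop (205,157), nose to image left, so nest +x points to world +y. The stand's cover is at crop (590,165), nose to image left. Now I'll measure.

Run:
```python
from h import *
def rect(P): 
    (c,s,a)=cv2.minAreaRect((P[:,:2]*1000).astype(np.float32)); 
    if s[0]<s[1]: s=s[::-1];a+=90
    return np.array(c).round(1),np.round(s,1),round(a%180,2)
seed={"top":dict(nest=(284,275),pan=(163,225),stand=(480,300)),"side":dict(nest=(293,262),pan=(240,350))}
zt=dict(nest=.010,pan=.026,stand=.03)
for n in("top","side"):
    p=np.load(n+"0.npz")['p']; h=cv2.cvtColor(p,cv2.COLOR_RGB2HSV)
    m=((h[...,1]<80)|(h[...,2]<90)).astype(np.uint8)
    for k,(x,y) in seed[n].items():
        mm=cv2.morphologyEx(m,cv2.MORPH_OPEN,np.ones((7,7))) if k!="stand" else m
        _,l=cv2.connectedComponents(mm); mk=(l==l[y,x]).astype(np.uint8)
        c=max(cv2.findContours(mk,0,1)[0],key=cv2.contourArea)[:,0]
        print(n,k,rect(onz(n,c,zt[k])),"px bbox",cv2.boundingRect(c))
    # pan cover & nest cover faces: bright 
    for k,(x0,y0,x1,y1),z in([("pancover",(135,255,185,292),.021),("nestcover",(303,233,347,272),.028)] if n=="top" else [("pancover",(270,350,315,405),.021)]):
        g=cv2.cvtColor(p,cv2.COLOR_RGB2GRAY)[y0:y1,x0:x1]
        mk=cv2.morphologyEx((g>200).astype(np.uint8),cv2.MORPH_CLOSE,np.ones((5,5)))
        c=max(cv2.findContours(mk,0,1)[0],key=cv2.contourArea)[:,0]+[x0,y0]
        print(n,k,rect(onz(n,c,z)))
# stand cover face from depth, top
f=np.load("top0.npz");P=cloud("top",f['d'])
h=cv2.cvtColor(f['p'],cv2.COLOR_RGB2HSV); g=f['p'].mean(2)
sub=np.zeros((480,640),bool);sub[255:305,455:520]=1
mk=sub&(g>185)
_,l,st,ce=cv2.connectedComponentsWithStats(mk.astype(np.uint8));i=1+st[1:,4].argmax();mk=l==i
print(st[i],ce[i]);Q=P[mk];c=np.median(Q,0)
Q=Q[np.linalg.norm(Q-c,axis=1)<.05];U=np.linalg.svd(Q-Q.mean(0))[2];print("face",Q.mean(0),U[2],"z range",Q[:,2].min(),Q[:,2].max(),"rms",((Q-Q.mean(0))@U[2]).std())
```

```text
top nest (array([546.2,  -6.8]), array([182.3, 133.2]), 98.79) px bbox (272, 215, 106, 81)
top pan (array([554.1, 287.9]), array([204.5, 157.2]), 4.28) px bbox (119, 189, 87, 111)
top stand (array([544.4,  15.3]), array([1372.3,  775. ]), 89.96) px bbox (0, 63, 640, 417)
top pancover (array([500.6, 291.3]), array([63. , 42.2]), 91.99)
top nestcover (array([546.9,  -4.4]), array([70. , 69.6]), 91.82)
side nest (array([545.3,  -7.5]), array([190.8, 133.6]), 98.8) px bbox (281, 208, 75, 77)
side pan (array([554.9, 291.7]), array([218.9, 160.2]), 4.19) px bbox (192, 316, 138, 112)Traceback (most recent call last):
  File "<stdin>", line 20, in <module>
ValueError: max() iterable argument is empty
```

Run:
```python
from h import *
for n,b in(("top",(455,255,525,305)),("side",(350,125,400,175))):
    f=np.load(n+"0.npz");P=cloud(n,f['d']);g=f['p'].mean(2)
    Q=P.reshape(-1,3)
    # coarse cloud of stand region
    x0,y0,x1,y1=b; S=P[y0:y1,x0:x1]; G=g[y0:y1,x0:x1]; hs=cv2.cvtColor(f['p'],cv2.COLOR_RGB2HSV)[y0:y1,x0:x1]
    m=(G>np.percentile(G,75)-15)&(hs[...,1]<60)&(S[...,2]>.03)
    print(n,"gray pct",np.percentile(G,[25,50,75,90]),m.sum())
    Q=S[m]; best=None; rng=np.random.default_rng(0)
    for _ in range(400):
        a,bb,c=Q[rng.choice(len(Q),3,False)];nn=np.cross(bb-a,c-a);L=np.linalg.norm(nn)
        if L<2e-4: continue
        nn/=L; i=np.abs((Q-a)@nn)<.0025
        if best is None or i.sum()>best.sum(): best=i
    F=Q[best];c=F.mean(0);nn=np.linalg.svd(F-c)[2][2];nn*=np.sign(nn[2])
    print("plane",c,nn,best.sum(),"tilt from vertical",np.degrees(np.arccos(nn[2])),"yaw of -n",np.degrees(np.arctan2(-nn[1],-nn[0])))
    yaw=np.arctan2(-nn[1],-nn[0])
    r=R.from_euler('z',-yaw).apply(F-c); print("extent y",np.percentile(r[:,1],[0,2,98,100]),"z",np.percentile(r[:,2],[0,2,98,100]))
v=np.load("top0.npz")['p'][225:325,425:555]
w=np.load("side0.npz")['p'][115:190,330:415]
cv2.imwrite("pics/crop2.png",np.hstack([cv2.resize(v,(520,400),interpolation=2),cv2.resize(w,(280,400),interpolation=2)[:, :280]])[...,::-1])
```

```text
top gray pct [ 97.6667 128.3333 148.75   168.3333] 1461
plane [ 0.4923 -0.2905  0.0571] [-0.7633  0.1969  0.6154] 727 tilt from vertical 52.0220936981296 yaw of -n -14.462708423339276
extent y [-0.0765 -0.0658  0.0401  0.0504] z [-0.0186 -0.0172  0.0194  0.0212]
side gray pct [ 77.3333  81.3333 104.6667 122.    ] 836
plane [ 0.4908 -0.2885  0.0566] [-0.7961  0.1956  0.5726] 303 tilt from vertical 55.06685551764091 yaw of -n -13.805043951594959
extent y [-0.0915 -0.0808  0.049   0.0685] z [-0.0187 -0.0166  0.0204  0.0212]
```

View pics/crop2.png

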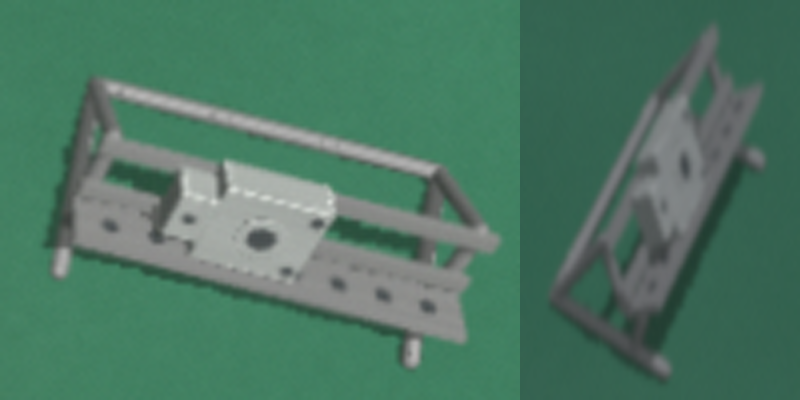

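The left half shows the stand's cover: face corners at about (334,207), (295,283), (193,262) and (222,190), nose end at about (181,196) to (160,238). The ledge's front edge runs (78,248) to (465,340). Casting these at their known heights.

```bash
python3 - <<'E'
from h import *
px=lambda a:np.array(a)/4.+[425,225]-.375
lo=onz("top",px([(295,283),(193,262)]),.0403); up=onz("top",px([(334,207),(222,190)]),.0764)
L=onz("top",px([(78,248),(465,340)]),.0438)
for nm,(a,b) in dict(lo=lo[:, :2],up=up[:, :2],ledge=L[:, :2]).items():
    d=a-b; d=d*np.sign(d[1]); print(nm,a,b,"len",np.linalg.norm(d),"yaw of stand x",np.degrees(np.arctan2(d[1],d[0]))-90)
print("right side",np.linalg.norm(up[0]-lo[0]),"left",np.linalg.norm(up[1]-lo[1]))
yaw=np.radians(-14); X=np.array([np.cos(yaw),np.sin(yaw),0]);Y=np.array([-X[1],X[0],0]);Z=np.array([0,0,1.])
mid=(lo[0]+up[0]+lo[1]+up[1])/4; n=-.819*X+.574*Z
print("face mid body",mid,"vs plane offset top,side",(mid-[.4923,-.2905,.0571])@n,(mid-[.4908,-.2885,.0566])@n)
o=mid-.018*n+.008*Y; print("cover origin est",o)
E
sed -n 1,5p h.py >/dev/null
```

```text
lo [ 0.4756 -0.3159] [ 0.4839 -0.2702] len 0.046433003867852096 yaw of stand x -10.18577832386653
up [ 0.5039 -0.3197] [ 0.51   -0.2711] len 0.04889341526402647 yaw of stand x -7.065455179701047
ledge [ 0.4883 -0.218 ] [ 0.4517 -0.3908] len 0.17660627902882328 yaw of stand x -11.955014374829915
right side 0.04602445158111058 left 0.04455961022082094
face mid body [ 0.4934 -0.2942  0.0584] vs plane offset top,side -0.00085816138406396 -0.0021594377487862784
cover origin est [ 0.5096 -0.29    0.048 ]
```

```bash
cat > go.py <<'E'
import sys
from h import *
def pose(): 
    s=env.get_state();q=s['ee_rot'];return s,R.from_quat([q[1],q[2],q[3],q[0]])
# usage: go.py x y z(mm) yaw_of_tool_x(deg) [tilt deg: tool z leans by tilt about tool y]
def go(x,y,z,yaw,tilt=0):
    s,M=pose(); a=np.radians(yaw); X=np.array([np.cos(a),np.sin(a),0]);Z=np.array([0,0,-1.])
    T=R.from_matrix(np.c_[X,np.cross(Z,X),Z])*R.from_euler('y',tilt,degrees=True)
    d=M.inv().apply(np.array([x,y,z])/1000-s['tool_pos'])*100
    m=M.as_matrix();print("t=%.2f"%s['time'],"at",s['tool_pos']*1000,"toolx yaw %.2f"%np.degrees(np.arctan2(m[1,0],m[0,0])),"z",m[:,2],"f",s['ft_force'],"w",s['gripper_width'],"g",s['grasp_force'],"q",s['joints'])
    print("shift cm",d.round(2),"turn deg",np.degrees((M.inv()*T).as_rotvec()).round(2))
if __name__=="__main__": go(*map(float,sys.argv[1:]))
E
python3 go.py 547 -15 110 98.8
```

```text
t=0.10 at [164.7322 550.4101 216.1745] toolx yaw 163.34 z [-0.0005 -0.0015 -1.    ] f [0.8999 0.2991 0.0173] w 0.9996327542445248 g 0.0 q [ 1.26    0.3202  1.5656 -0.      1.2574 -0.02  ]
shift cm [-52.83 -43.19  10.69] turn deg [-0.08  0.05 64.54]
```

```bash
python3 -m jog '[[-3,-2.5,0.6,0,0,6.5,0.25],[-6,-5,1.2,0,0,13,0.25],[-9,-7.5,1.8,0,0,19.5,0.25],[-12,-10,2.4,0,0,26,0.25],[-15,-12.5,3,0,0,32.5,0.25],[-18,-15,3.6,0,0,39,0.25],[-21,-17.4,4.2,0,0,45.5,0.25],[-24,-19.8,4.8,0,0,52,0.25]]' 40 ; python3 go.py 547 -15 110 98.8
```

```text
time: 0.77
tool_pos: [0.3384, 0.2905, 0.1685]
ee_rot: [-0.0, 0.566, 0.824, -0.0]
ft_force: [0.8, 1.0, -0.6]
gripper_width: 0.748
grasp_force: 0.0
t=0.77 at [338.4156 290.5139 168.4827] toolx yaw 111.04 z [-0.0002 -0.0001 -1.    ] f [ 0.7596  1.0027 -0.5669] w 0.7475273062871131 g 0.0 q [0.6836 0.1579 1.9173 0.     1.0667 0.3164]
shift cm [-36.     8.5    5.85] turn deg [-0.01  0.01 12.24]
```

```bash
python3 -m jog '[[-4,1,0.6,0,0,3,0.25],[-8,1.9,1.3,0,0,6,0.25],[-12,2.8,2,0,0,9,0.25],[-16,3.8,2.6,0,0,12.2,0.25],[-20,4.7,3.3,0,0,12.2,0.25],[-24,5.7,4,0,0,12.2,0.25],[-28,6.6,4.6,0,0,12.2,0.25],[-31,7.4,5,0,0,12.2,0.25]]';python3 go.py 547 -15 110 98.8
```

```text
time: 1.43
tool_pos: [0.5206, 0.0277, 0.118]
ee_rot: [-0.0, 0.649, 0.761, -0.0]
ft_force: [-0.3, 0.8, 0.6]
gripper_width: 0.749
grasp_force: 0.0
t=1.43 at [520.6406  27.6721 118.0039] toolx yaw 99.05 z [-0.0007 -0.0005 -1.    ] f [-0.303   0.8336  0.6457] w 0.7491226494262403 g 0.0 q [ 0.0314  0.3223  1.8324 -0.0006  0.9876 -0.1263]
shift cm [-4.63  1.93  0.8 ] turn deg [-0.04  0.02  0.25]
```

```bash
python3 -m jog '[[-2,0.9,0.4,0,0,0.2,0.25],[-4,1.7,0.8,0,0,0.2,0.25],[-4.6,1.9,1.5,0,0,0.2,0.25],[-4.6,1.9,3,0,0,0.2,0.25],[-4.6,1.9,5,0,0,0.2,0.25],[-4.6,1.9,6.5,0,0,0.2,0.25],[-4.6,1.9,7.6,0,0,0.2,0.25],[-4.6,1.9,7.6,0,0,0.2,0.25]]';python3 go.py 547 -15 32 98.8
python3 - <<'E'
from h import *
for n in("top","side"):
    p,d=env.grab_frame(n); np.savez(f"{n}1.npz",p=p,d=d)
a=np.load("top1.npz")['p'][200:310,255:395];b=np.load("side1.npz")['p'][185:295,260:380]
cv2.imwrite("pics/crop3.png",np.hstack([cv2.resize(a,(420,330),interpolation=2),cv2.resize(b,(360,330),interpolation=2)])[...,::-1])
E
```

```text
time: 2.1
tool_pos: [0.5432, -0.0112, 0.0402]
ee_rot: [-0.003, 0.65, 0.76, -0.002]
ft_force: [-0.3, 1.3, -0.1]
gripper_width: 0.751
grasp_force: 0.0
t=2.10 at [543.1946 -11.2071  40.2176] toolx yaw 98.96 z [-0.0063  0.0006 -1.    ] f [-0.2504  1.259  -0.0829] w 0.7513188705203242 g 0.0 q [-0.042   0.4468  1.8686  0.0004  0.8326 -0.1986]
shift cm [-0.44  0.32  0.82] turn deg [-0.35 -0.09  0.16]
```

View pics/crop3.png

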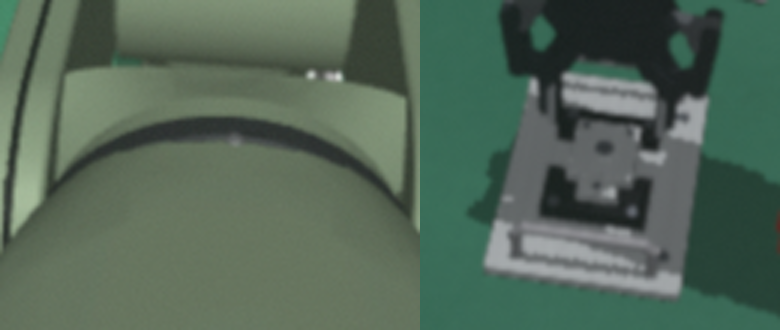

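The side crop shows the fingers straddling the cover's body at crop (550,110) and (672,115); the arm hides the top view. I'll correct the few mm and descend.

```bash
python3 -m jog '[[-0.2,0.15,0,0,0,0,0.25],[-0.4,0.3,0,0,0,0,0.25],[-0.4,0.3,0.2,0,0,0,0.25],[-0.4,0.3,0.4,0,0,0,0.25],[-0.4,0.3,0.6,0,0,0,0.25],[-0.4,0.3,0.8,0,0,0,0.25],[-0.4,0.3,0.8,0,0,0,0.25],[-0.4,0.3,0.8,0,0,0,0.25]]';python3 go.py 547 -15 30 98.8
```

```text
time: 2.87
tool_pos: [0.5492, -0.0153, 0.0347]
ee_rot: [-0.0, 0.65, 0.76, -0.0]
ft_force: [0.0, 0.3, -0.2]
gripper_width: 0.749
grasp_force: 0.0
t=2.87 at [549.2183 -15.2908  34.7134] toolx yaw 98.94 z [-0.0004  0.0001 -1.    ] f [ 0.0156  0.2704 -0.1859] w 0.7491300677446189 g 0.0 q [-0.0488  0.4591  1.8641  0.0001  0.8187 -0.2049]
shift cm [ 0.06 -0.21  0.47] turn deg [-0.02 -0.01  0.14]
```

```bash
python3 -m jog '[[0,-0.2,0.1,0,0,0,0.25],[0,-0.2,0.2,0,0,0,0.25],[0,-0.2,0.3,0,0,0,0.25],[0,-0.2,0.3,0,0,0,0.25],[0,-0.2,0.3,0,0,0,0.5],[0,-0.2,0.3,0,0,0,0.7],[0,-0.2,0.3,0,0,0,0.7],[0,-0.2,0.3,0,0,0,0.7]]' 40;python3 go.py 547 -15 30 98.8
```

```text
time: 3.53
tool_pos: [0.5475, -0.0156, 0.0319]
ee_rot: [0.0, 0.65, 0.76, 0.0]
ft_force: [-1.2, -0.4, 0.1]
gripper_width: 0.302
grasp_force: 0.0
t=3.53 at [547.4902 -15.6125  31.9337] toolx yaw 98.94 z [ 0.0001  0.0001 -1.    ] f [-1.1686 -0.4345  0.0549] w 0.30162134060650575 g 0.0 q [-0.0496  0.4604  1.8714  0.0001  0.8097 -0.2057]
shift cm [ 0.07 -0.04  0.19] turn deg [ 0.01 -0.    0.14]
```

Run:
```python
from h import *
p,d=env.grab_frame("side"); np.savez("side2.npz",p=p,d=d)
cv2.imwrite("pics/crop4.png",cv2.resize(p[190:290,265:375],(660,600),interpolation=2)[...,::-1])
s=env.get_state();print(s['gripper_width'],s['grasp_force'],s['tool_pos'])
```

```text
0.3007379532191179 0.0 [ 0.5475 -0.0156  0.0319]
```

View pics/crop4.png

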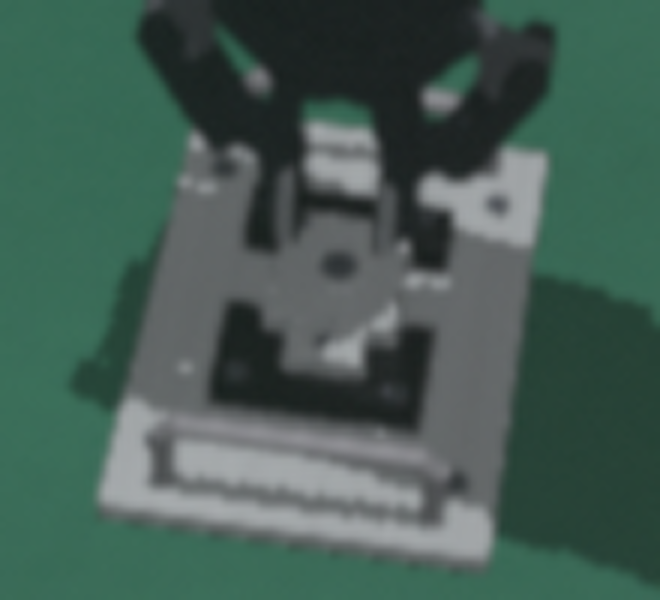

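Run:
```python
from h import *
print(env.nose_length)
a=np.radians(98.8);X=np.array([np.cos(a),np.sin(a),0]);Y=np.array([-X[1],X[0],0])
f=lambda P:((project("side",P)-[265,190])*6).round(0)
T=np.array([.5475,-.0156,.0319])
for dz in(0,-.01,-.019):print("tcp+",dz,f(T+[0,0,dz]),[f(T+[0,0,dz]+s*.0128*Y) for s in(1,-1)])
N=np.array([.546,-.007,0])
print("cover body corners on face",[f(N+X*x+Y*y+[0,0,.028]) for x,y in((-.032,.022),(-.032,-.022),(.016,-.022),(.016,.022),(.032,.013),(.032,-.013))])
P=cloud("side",np.load("side2.npz")['d'])
for u,v in((285,180),(285,205),(285,225),(388,190),(388,215),(388,235),(340,235),(340,300)):print((u,v),P[190+v//6,265+u//6])
```

```text
0.019
tcp+ 0 [[333. 261.]] [array([[370., 266.]]), array([[296., 256.]])]
tcp+ -0.01 [[332. 280.]] [array([[369., 285.]]), array([[296., 275.]])]
tcp+ -0.019 [[331. 296.]] [array([[368., 301.]]), array([[295., 291.]])]
cover body corners on face [array([[406., 227.]]), array([[281., 210.]]), array([[258., 315.]]), array([[386., 333.]]), array([[353., 366.]]), array([[276., 356.]])]
(285, 180) [ 0.5626 -0.004   0.081 ]
(285, 205) [ 0.5624 -0.0036  0.0695]
(285, 225) [ 0.5627 -0.005   0.0587]
(388, 190) [ 0.5298 -0.0109  0.0826]
(388, 215) [ 0.529  -0.0098  0.0721]
(388, 235) [ 0.5289 -0.0112  0.0584]
(340, 235) [ 0.5517 -0.033   0.0255]
(340, 300) [ 0.5418 -0.0014  0.0298]
```

Depth puts the fingertips near z 0.05, above the face, though the reported TCP implies 0.013. They closed on nothing, so the real tips are higher than reported. I'll open, go down 10 mm and re-measure the tips.

```bash
python3 -m jog '[[0,0,0,0,0,0,0.3],[0,0,0,0,0,0,0.3],[0,0,0,0,0,0,0.3],[0,0,0.2,0,0,0,0.3],[0,0,0.5,0,0,0,0.3],[0,0,0.8,0,0,0,0.3],[0,0,1,0,0,0,0.3],[0,0,1,0,0,0,0.3]]' 40;python3 go.py 547 -15 30 98.8
python3 - <<'E'
from h import *
p,d=env.grab_frame("side"); np.savez("side3.npz",p=p,d=d)
P=cloud("side",d);P2=cloud("side",np.load("side2.npz")['d'])
a=np.radians(98.8);X=np.array([np.cos(a),np.sin(a),0]);Y=np.array([-X[1],X[0],0])
for nm,Q in(("closed",P2),("open",P)):
    L=(Q-np.array([.5475,-.0156,0]))
    lx,ly,z=L@X,L@Y,Q[...,2]
    # pad front faces: local x about 11 mm, column of points above
    for s in(1,-1):
        m=(np.abs(lx-.010)<.004)&(ly*s>.008)&(ly*s<.055)&(z>.031)&(z<.12)
        zz=z[m]; print(nm,s,m.sum(),"zmin",np.sort(zz)[:6],"ly",np.percentile(ly[m],[5,50,95]))
cv2.imwrite("pics/crop5.png",cv2.resize(p[190:290,265:375],(660,600),interpolation=2)[...,::-1])
E
```

```text
time: 4.25
tool_pos: [0.5469, -0.0156, 0.0212]
ee_rot: [-0.001, 0.65, 0.76, -0.0]
ft_force: [1.1, -0.3, -0.2]
gripper_width: 0.702
grasp_force: 0.0
t=4.25 at [546.9182 -15.6078  21.2064] toolx yaw 98.94 z [-0.0014  0.0001 -1.    ] f [ 1.0797 -0.3156 -0.1947] w 0.70213024375859 g 0.0 q [-0.0496  0.4747  1.8817  0.0001  0.7865 -0.2057]
shift cm [ 0.06  0.02 -0.88] turn deg [-0.08 -0.02  0.14]
closed 1 179 zmin [0.0317 0.0494 0.0504 0.0516 0.0531 0.0533] ly [0.0142 0.0247 0.0492]
closed -1 181 zmin [0.0501 0.0502 0.0512 0.0528 0.0534 0.0536] ly [-0.0481 -0.0226 -0.0127]
open 1 159 zmin [0.0452 0.0457 0.0477 0.0483 0.0498 0.0503] ly [0.0119 0.036  0.0538]
open -1 161 zmin [0.0316 0.0433 0.0442 0.0443 0.0456 0.047 ] ly [-0.0538 -0.0346 -0.0134]
```

View pics/crop5.png

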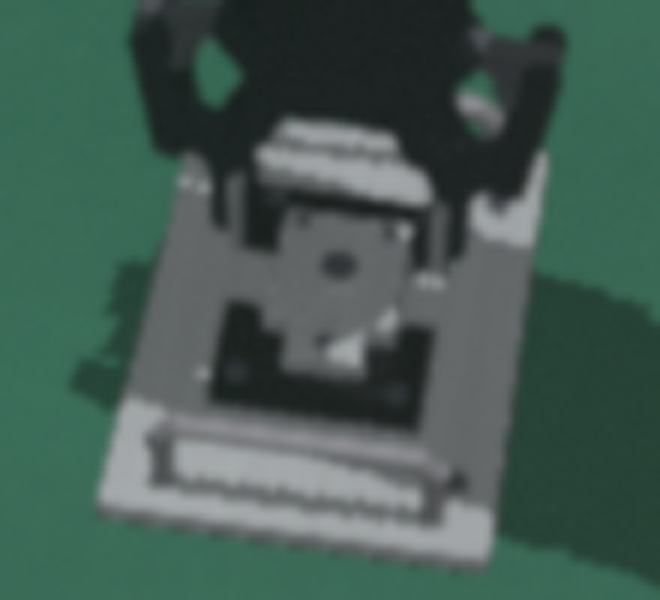

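The picture shows the fingers straddling the body, crop (235,245) and (437,255), tips still above face height. Depth gives a steady offset: tips about 23 mm above reported TCP at closure 0.3. So I go by measured tips: 26 mm more puts them near z 18.

```bash
python3 -m jog '[[0,0,0.4,0,0,0,0.3],[0,0,0.8,0,0,0,0.3],[0,0,1.2,0,0,0,0.3],[0,0,1.6,0,0,0,0.3],[0,0,2,0,0,0,0.3],[0,0,2.3,0,0,0,0.3],[0,0,2.6,0,0,0,0.3],[0,0,2.6,0,0,0,0.3]]' 40;python3 go.py 547 -15 30 98.8
python3 - <<'E'
from h import *
p,d=env.grab_frame("side"); P=cloud("side",d)
a=np.radians(98.8);X=np.array([np.cos(a),np.sin(a),0]);Y=np.array([-X[1],X[0],0])
L=(P-np.array([.5475,-.0156,0]));lx,ly,z=L@X,L@Y,P[...,2]
for s in(1,-1):
    m=(np.abs(lx-.010)<.004)&(ly*s>.027)&(ly*s<.05)&(z>.0135)&(z<.1)
    print(s,m.sum(),np.sort(z[m])[:8])
E
```

```text
time: 4.97
tool_pos: [0.547, -0.0156, -0.0048]
ee_rot: [-0.0, 0.65, 0.76, -0.0]
ft_force: [-0.1, 0.2, 0.5]
gripper_width: 0.695
grasp_force: 0.0
t=4.97 at [547.0018 -15.5867  -4.7952] toolx yaw 98.94 z [-0.0012  0.0001 -1.    ] f [-0.0556  0.2459  0.4582] w 0.6945256049663923 g 0.0 q [-0.0496  0.5111  1.9044  0.0001  0.7273 -0.2057]
shift cm [ 0.06  0.   -3.48] turn deg [-0.07 -0.02  0.14]
1 113 [0.0136 0.0189 0.0209 0.0216 0.022  0.0223 0.0226 0.025 ]
-1 109 [0.016  0.0175 0.0193 0.0194 0.0202 0.0212 0.0219 0.0219]
```

```bash
python3 -m jog '[[0,0,0,0,0,0,0.5],[0,0,0,0,0,0,0.7],[0,0,0,0,0,0,0.7],[0,0,0,0,0,0,0.7],[0,0,0,0,0,0,0.7],[0,0,0,0,0,0,0.7],[0,0,0,0,0,0,0.7],[0,0,0,0,0,0,0.7]]' 40;python3 go.py 547 -15 30 98.8
```

```text
time: 5.68
tool_pos: [0.5478, -0.0156, -0.0038]
ee_rot: [0.0, 0.65, 0.76, 0.0]
ft_force: [0.1, 0.8, 2.5]
gripper_width: 0.505
grasp_force: 42.9
t=5.68 at [547.8095 -15.65    -3.7707] toolx yaw 98.94 z [ 0.0009  0.     -1.    ] f [0.1336 0.7501 2.4826] w 0.5052905699272802 g 42.9204261302948 q [-0.0496  0.5098  1.9033  0.0001  0.7276 -0.2056]
shift cm [ 0.08 -0.07 -3.38] turn deg [0.05 0.01 0.14]
```

Gripped: opening 43 mm (cover 44), 43 N. Lift and carry.

```bash
python3 -m jog '[[0,0,-0.3,0,0,0,0.7],[0,0,-1,0,0,0,0.7],[0,0,-2,0,0,0,0.7],[0,0,-3.5,0,0,0,0.7],[0,0,-5,0,0,0,0.7],[0,0,-6.5,0,0,0,0.7],[0,0,-7,0,0,0,0.7],[0,0,-7,0,0,0,0.7]]' 40;python3 go.py 595 284.4 60 94.2
```

```text
time: 6.35
tool_pos: [0.5485, -0.0157, 0.0677]
ee_rot: [0.001, 0.65, 0.76, 0.001]
ft_force: [0.4, 0.5, -0.8]
gripper_width: 0.51
grasp_force: 42.4
t=6.35 at [548.4682 -15.6562  67.7333] toolx yaw 98.94 z [ 0.0037 -0.0001 -1.    ] f [ 0.4451  0.5176 -0.8426] w 0.5096112767360064 g 42.412158250808716 q [-0.0496  0.415   1.8346  0.0001  0.8883 -0.2057]
shift cm [28.92  9.26  0.79] turn deg [0.21 0.03 4.74]
```

```bash
python3 -m jog '[[2,0.6,0,0,0,0.5,0.7],[5.5,1.8,0,0,0,1,0.7],[9.2,3,0,0,0,2,0.7],[13,4.2,0,0,0,3,0.7],[16.8,5.4,0,0,0,4,0.7],[20.5,6.6,0,0,0,4.7,0.7],[24,7.7,0,0,0,4.7,0.7],[26.5,8.5,0,0,0,4.7,0.7]]';python3 -m jog '[[1.5,0.5,0,0,0,0,0.7],[2.2,0.7,0,0,0,0,0.7],[2.4,0.8,0,0,0,0,0.7],[2.4,0.8,0,0,0,0,0.7],[2.4,0.8,0,0,0,0,0.7],[2.4,0.8,0,0,0,0,0.7],[2.4,0.8,0,0,0,0,0.7],[2.4,0.8,0,0,0,0,0.7]]';python3 go.py 595 284.4 -6 94.2
```

```text
time: 7.02
tool_pos: [0.5897, 0.2625, 0.0648]
ee_rot: [-0.001, 0.68, 0.733, -0.0]
ft_force: [0.8, -0.1, -0.2]
gripper_width: 0.505
grasp_force: 42.4
time: 7.68
tool_pos: [0.5965, 0.283, 0.0661]
ee_rot: [-0.0, 0.681, 0.732, -0.0]
ft_force: [0.2, 0.2, -2.5]
gripper_width: 0.509
grasp_force: 42.4
t=7.68 at [596.4652 282.9633  66.0877] toolx yaw 94.18 z [-0. -0. -1.] f [ 0.1684  0.2397 -2.4525] w 0.5087388341925471 g 42.36119091510773 q [ 0.4255  0.5681  1.5554 -0.      1.0181  0.3526]
shift cm [ 0.15 -0.14  7.21] turn deg [-0.    0.   -0.02]
```

Run:
```python
from h import *
for n in("side","top"):
    p,d=env.grab_frame(n); np.savez(n+"4.npz",p=p,d=d);P=cloud(n,d)
    a=np.radians(94.2);X=np.array([np.cos(a),np.sin(a),0]);Y=np.array([-X[1],X[0],0])
    L=P-np.array([.5965,.283,0]);lx,ly,z=L@X,L@Y,P[...,2]
    m=(lx>.013)&(lx<.045)&(np.abs(ly)<.025)&(z>.04)&(z<.125)
    print(n,m.sum(),np.percentile(z[m],[2,10,25,50,75,90,98]) if m.sum() else 0)
    k=m&(z>np.percentile(z[m],40)); print(np.percentile(lx[k],[2,98]),np.percentile(ly[k],[2,98]))
```

```text
side 466 [0.0818 0.0861 0.094  0.0975 0.0987 0.0995 0.1002]
[0.0135 0.0389] [-0.0189  0.0197]
top 0 0Traceback (most recent call last):
  File "<stdin>", line 8, in <module>
    return _quantile_unchecked(
        a, q, axis, out, overwrite_input, method, keepdims, weights)
    return _ureduce(a,
                    func=_quantile_ureduce_func,
    ...<5 lines>...
                    overwrite_input=overwrite_input,
                    method=method)
    r = func(a, **kwargs)
    result = _quantile(arr,
                       quantiles=q,
    ...<2 lines>...
                       out=out,
                       weights=wgt)
    slices_having_nans = np.isnan(arr[-1, ...])
                                  ~~~^^^^^^^^^
IndexError: index -1 is out of bounds for axis 0 with size 0
```

Height is consistent (face at 0.098 as predicted), so the floor is 77 mm below. Lower to about 3 mm above, then creep.

```bash
python3 -m jog '[[0.1,-0.1,1,0,0,0,0.7],[0.1,-0.1,2.5,0,0,0,0.7],[0.1,-0.1,4,0,0,0,0.7],[0.1,-0.1,5.5,0,0,0,0.7],[0.1,-0.1,6.6,0,0,0,0.7],[0.1,-0.1,7.1,0,0,0,0.7],[0.1,-0.1,7.3,0,0,0,0.7],[0.1,-0.1,7.3,0,0,0,0.7]]';python3 -m jog '[[0,0,0.05,0,0,0,0.7],[0,0,0.1,0,0,0,0.7],[0,0,0.15,0,0,0,0.7],[0,0,0.2,0,0,0,0.7],[0,0,0.25,0,0,0,0.7],[0,0,0.3,0,0,0,0.7],[0,0,0.35,0,0,0,0.7],[0,0,0.35,0,0,0,0.7]]';python3 go.py 595 284.4 -10.8 94.2
```

```text
time: 8.45
tool_pos: [0.5953, 0.2848, -0.0075]
ee_rot: [-0.0, 0.68, 0.733, -0.0]
ft_force: [-0.1, -0.1, -0.7]
gripper_width: 0.5
grasp_force: 42.4
time: 9.12
tool_pos: [0.5953, 0.2848, -0.0107]
ee_rot: [-0.0, 0.68, 0.733, -0.0]
ft_force: [0.4, 0.2, -1.3]
gripper_width: 0.503
grasp_force: 42.4
t=9.12 at [595.2844 284.7948 -10.6771] toolx yaw 94.24 z [-0.0001  0.     -1.    ] f [ 0.3588  0.214  -1.2681] w 0.5025966394476643 g 42.366573214530945 q [0.4288 0.6505 1.6246 0.0001 0.8666 0.3547]
shift cm [-0.04 -0.03  0.01] turn deg [-0.01 -0.    0.04]
```

Creep another 2 mm to touch.

```bash
python3 -m jog '[[0,0,0.03,0,0,0,0.7],[0,0,0.06,0,0,0,0.7],[0,0,0.09,0,0,0,0.7],[0,0,0.12,0,0,0,0.7],[0,0,0.15,0,0,0,0.7],[0,0,0.18,0,0,0,0.7],[0,0,0.2,0,0,0,0.7],[0,0,0.2,0,0,0,0.7]]';python3 go.py 595 284.4 -10.8 94.2
```

```text
time: 9.78
tool_pos: [0.5954, 0.2848, -0.0108]
ee_rot: [0.0, 0.68, 0.733, 0.0]
ft_force: [-2.6, -1.0, 10.3]
gripper_width: 0.505
grasp_force: 43.6
t=9.78 at [595.3653 284.8256 -10.7624] toolx yaw 94.24 z [ 0.0005  0.0003 -1.    ] f [-2.5864 -1.0448 10.318 ] w 0.5047945023039878 g 43.64057421684265 q [0.4288 0.6504 1.6251 0.0001 0.8655 0.3547]
shift cm [-0.04 -0.04  0.  ] turn deg [ 0.03 -0.02  0.04]
```

```bash
python3 -m jog '[[0,0,-0.1,0,0,0,0.5],[0,0,-0.1,0,0,0,0.4],[0,0,-0.1,0,0,0,0.3],[0,0,-0.1,0,0,0,0.3],[0,0,-1,0,0,0,0.3],[0,0,-3,0,0,0,0.3],[0,0,-5.5,0,0,0,0.3],[0,0,-8,0,0,0,0.3]]'
python3 - <<'E'
from h import *
from scipy.spatial.transform import Rotation as R
p,d=env.grab_frame("side"); np.savez("side5.npz",p=p,d=d);P=cloud("side",d)
a=np.radians(94.2);X=np.array([np.cos(a),np.sin(a),0]);Y=np.array([-X[1],X[0],0])
L=P-np.array([.5945,.2925,0]);lx,ly,z=L@X,L@Y,P[...,2]
m=(lx>-.03)&(lx<.03)&(np.abs(ly)<.02)&(z>.015)&(z<.03)
F=P[m];n=np.linalg.svd(F-F.mean(0))[2][2];print(m.sum(),F.mean(0),"median z",np.median(z[m]),"normal",n)
E
python3 go.py 450 -220 150 168
```

```text
time: 10.45
tool_pos: [0.5951, 0.2847, 0.0682]
ee_rot: [-0.0, 0.68, 0.733, -0.0]
ft_force: [0.8, 0.3, 0.8]
gripper_width: 0.7
grasp_force: 0.0
715 [0.5943 0.2915 0.0217] median z 0.021686650489180392 normal [ 0.0025 -0.0055 -1.    ]
t=10.50 at [598.3872 286.2182  74.3906] toolx yaw 94.24 z [ 0.0088  0.0041 -1.    ] f [1.3774 0.253  4.257 ] w 0.6980084749964923 g 0.0 q [0.4288 0.56   1.5468 0.0001 1.0251 0.3547]
shift cm [-49.36 -18.47  -7.9 ] turn deg [  0.57   0.16 -73.76]
```

Step 1 done: face at z 0.0217 (predicted 0.021), flat. Next, towards the stand.

```bash
python3 go.py 430 -240 200 -12 | tail -1;  python3 -m jog '[[-2,-0.5,-1.5,0,0,5,0],[-5.5,-1.2,-3.5,0,0,11.5,0],[-9.2,-1.8,-5.5,0,0,18,0],[-13,-2.6,-7.5,0,0,24.5,0],[-16.7,-3.6,-9.5,0,0,31,0],[-20.5,-4.6,-11,0,0,37.5,0],[-24.3,-5.6,-12.3,0,0,44,0],[-28,-6.8,-12.5,0,0,50.5,0]]';python3 go.py 430 -240 200 -12
```

```text
shift cm [-51.19 -20.57 -12.92] turn deg [  0.18  -0.62 106.24]
time: 11.17
tool_pos: [0.5498, 0.0006, 0.1954]
ee_rot: [0.001, 0.929, 0.37, 0.003]
ft_force: [0.5, -0.9, -0.3]
gripper_width: 1.0
grasp_force: 0.0
t=11.17 at [549.7618   0.5661 195.3761] toolx yaw 43.45 z [ 0.0061  0.     -1.    ] f [ 0.5316 -0.8709 -0.2653] w 1.000147808555218 g 0.0 q [-0.02    0.2916  1.6617  0.0002  1.1821  0.7924]
shift cm [-25.24   9.23  -0.54] turn deg [ 0.1  -0.35 55.45]
```

```bash
python3 -m jog '[[-3.2,1.2,-0.1,0,0,7,0],[-6.4,2.4,-0.2,0,0,14,0],[-9.6,3.6,-0.3,0,0,21,0],[-12.8,4.8,-0.4,0,0,28,0],[-16,6,-0.5,0,0,35,0],[-19.2,7.2,-0.5,0,0,42,0],[-22.4,8.4,-0.5,0,0,49,0],[-25.2,9.2,-0.5,0,0,55.4,0]]';python3 go.py 430 -272 120 -12 55
```

```text
time: 11.83
tool_pos: [0.4293, -0.2406, 0.1979]
ee_rot: [0.0, 0.994, -0.105, 0.001]
ft_force: [0.1, 0.3, -0.0]
gripper_width: 0.997
grasp_force: 0.0
t=11.83 at [ 429.3324 -240.5645  197.8603] toolx yaw -12.03 z [ 0.0012 -0.001  -1.    ] f [ 0.133   0.3155 -0.0202] w 0.9966383889235694 g 0.0 q [-0.5339  0.2027  1.7783 -0.0003  1.1591  1.247 ]
shift cm [0.71 3.05 7.79] turn deg [ 0.06 54.92 -0.01]
```

```bash
python3 -m jog '[[0,0.4,0,0,7,0,0],[0,0.8,0,0,14,0,0],[0,1.2,0,0,21,0,0],[0.2,1.6,0.5,0,28,0,0],[0.4,2,1.5,0,35,0,0],[0.6,2.4,3,0,42,0,0],[0.7,2.8,4,0,49,0,0],[0.7,3,5,0,55,0,0]]';python3 -m jog '[[0,0,0,0,0,0,0],[0,0,0,0,0,0,0],[0,0,0,0,0,0,0],[0,0,0,0,0,0,0],[0,0,0,0,0,0,0],[0,0,0,0,0,0,0],[0,0,0,0,0,0,0],[0,0,0,0,0,0,0]]';python3 go.py 430 -272 120 -12 55
python3 - <<'E'
from h import *
for n in("top","side"):
    p,d=env.grab_frame(n); np.savez(n+"6.npz",p=p,d=d)
a=np.load("top6.npz")['p'][170:370,400:640];b=np.load("side6.npz")['p'][90:250,300:460]
cv2.imwrite("pics/crop6.png",np.hstack([cv2.resize(a,(480,400),interpolation=2),cv2.resize(b,(320,400),interpolation=2)])[...,::-1])
E
```

```text
time: 12.5
tool_pos: [0.4372, -0.2526, 0.1657]
ee_rot: [0.01, 0.939, -0.083, 0.334]
ft_force: [0.6, 0.2, 0.1]
gripper_width: 1.002
grasp_force: 0.0
time: 13.17
tool_pos: [0.4376, -0.2524, 0.1654]
ee_rot: [0.009, 0.939, -0.083, 0.333]
ft_force: [0.2, 0.2, 0.3]
gripper_width: 1.0
grasp_force: 0.0
t=13.17 at [ 437.5778 -252.362   165.3568] toolx yaw -11.08 z [ 0.6233 -0.0721 -0.7787] f [0.1744 0.1828 0.3195] w 0.9998049010158724 g 0.0 q [-0.8169  0.0677  2.2659  1.0509  0.4855  0.0533]
shift cm [-3.13  2.23  3.2 ] turn deg [-3.46 16.24  0.23]
```

View pics/crop6.png

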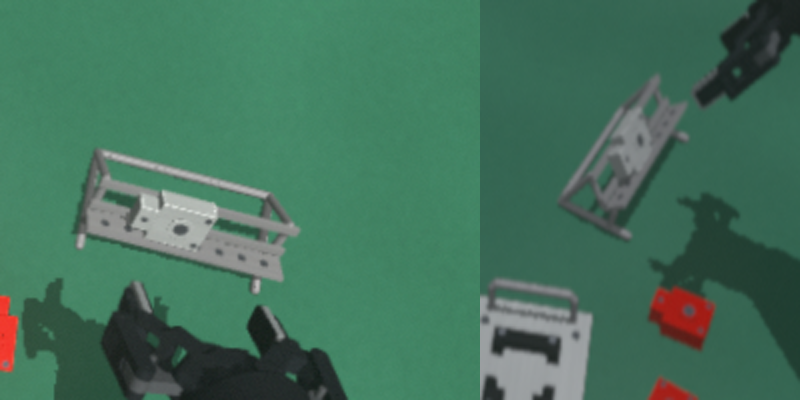

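The top crop shows the gripper in front of the stand, fingertips at (140,290) and (262,312), cover on the stand at (175,220). The turn is short of its target because the wrist joint was slowed. Continue.

```bash
python3 -m jog '[[-0.4,0.3,0,-0.7,3.2,0,0],[-0.8,0.6,0,-1.4,6.4,0,0],[-1.2,0.9,0,-2,9.7,0,0],[-1.6,1.2,0,-2.8,13,0.2,0],[-2,1.4,0,-3.5,16.2,0.2,0],[-2.1,1.8,0,-3.5,16.2,0.2,0],[-2.1,2.2,0,-3.5,16.2,0.2,0],[-2.1,2.2,0,-3.5,16.2,0.2,0]]';python3 -m jog '[[0,0,0,0,0,0,0],[0,0,0,0,0,0,0],[0,0,0,0,0,0,0],[0,0,0,0,0,0,0],[0,0,0,0,0,0,0],[0,0,0,0,0,0,0],[0,0,0,0,0,0,0],[0,0,0,0,0,0,0]]';python3 go.py 430 -272 120 -12 55
python3 - <<'E'
from h import *
s=env.get_state();q=s['ee_rot'];M=R.from_quat([q[1],q[2],q[3],q[0]])
P={}
for n in("top","side"):
    p,d=env.grab_frame(n); np.savez(n+"7.npz",p=p,d=d); C=cloud(n,d)
    L=M.inv().apply((C.reshape(-1,3)-s['tool_pos']));Lx,Ly,Lz=L.T
    g=p.reshape(-1,3).mean(1)
    for sg in(1,-1):
        m=(np.abs(Lx)<.014)&(Ly*sg>.036)&(Ly*sg<.065)&(Lz>-.07)&(Lz<.035)&(C.reshape(-1,3)[:,2]>.04)
        print(n,sg,m.sum(),"tool z max",np.sort(Lz[m])[-8:] if m.sum() else'', "Lx",np.percentile(Lx[m],[5,95]) if m.sum() else '',"Ly",np.percentile(Ly[m],[5,95]) if m.sum() else '')
E
```

```text
time: 13.93
tool_pos: [0.4174, -0.2716, 0.1505]
ee_rot: [0.048, 0.883, -0.094, 0.458]
ft_force: [-0.3, -0.4, 1.2]
gripper_width: 0.995
grasp_force: 0.0
time: 14.6
tool_pos: [0.4178, -0.2709, 0.1512]
ee_rot: [0.049, 0.882, -0.093, 0.459]
ft_force: [-0.9, 0.7, 0.3]
gripper_width: 1.001
grasp_force: 0.0
t=14.60 at [ 417.7883 -270.8734  151.1839] toolx yaw -11.97 z [ 0.8006 -0.1708 -0.5743] f [-0.9362  0.7146  0.339 ] w 1.000541238089544 g 0.0 q [-0.999   0.159   2.5077  1.9778  0.6849 -1.033 ]
shift cm [-1.85 -0.15  2.79] turn deg [0.03 0.05 0.02]
top 1 379 tool z max [-0.0286 -0.0284 -0.028  -0.0279 -0.0278 -0.0275 -0.0274 -0.0273] Lx [-0.0085  0.0125] Ly [0.0413 0.0541]
top -1 300 tool z max [-0.0292 -0.029  -0.0289 -0.0289 -0.0287 -0.0283 -0.027  -0.0259] Lx [-0.003   0.0126] Ly [-0.0572 -0.0441]
side 1 189 tool z max [-0.0296 -0.0295 -0.0291 -0.0288 -0.0288 -0.0287 -0.0286 -0.0279] Lx [-0.0085  0.0118] Ly [0.0422 0.0491]
side -1 175 tool z max [-0.03   -0.0296 -0.0291 -0.0289 -0.0287 -0.0287 -0.0286 -0.0281] Lx [-0.0066  0.0116] Ly [-0.0559 -0.0439]
```

The offset is fixed in the tool frame: tips 27.5 mm behind reported TCP when open, also when tilted. So I work with reported TCP 36 mm past the face, which puts the tips about 13 mm down the end faces.

```bash
python3 go.py 523.9 -292.6 37.7 -12 55
python3 - <<'E'
from h import *
# recheck face centre from new top view via end faces: bright face pixels in stand frame
f=np.load("top7.npz");C=cloud("top",f['d'])
a=np.radians(-12);X=np.array([np.cos(a),np.sin(a),0]);Y=np.array([-X[1],X[0],0]);n=-.819*X+[0,0,.574];u=.574*X+np.array([0,0,.819])
L=C-np.array([.4951,-.2864,.0584]);h=L@n;s=L@Y;v=L@u
m=(np.abs(h)<.005)&(np.abs(s)<.05)&(np.abs(v)<.028)
print(m.sum(),"h",np.median(h[m]),"s",np.percentile(s[m],[1,5,95,99]),"v",np.percentile(v[m],[1,5,95,99]))
for vv in(-.008,0,.008):
    k=m&(np.abs(v-vv)<.003);print(vv,np.sort(s[k])[[0,3,-4,-1]])
E
```

```text
t=14.70 at [ 417.7379 -270.8942  151.1098] toolx yaw -11.98 z [ 0.8006 -0.1708 -0.5744] f [-0.0527 -0.6649 -0.1404] w 1.000621335079682 g 0.0 q [-0.9992  0.1591  2.5078  1.9779  0.6849 -1.033 ]
shift cm [-3.06 -0.09 15.38] turn deg [0.03 0.06 0.01]
884 h 0.0005127522450496099 s [-0.0454 -0.0314  0.0318  0.0459] v [-0.0248 -0.0234  0.0218  0.0229]
-0.008 [-0.0315 -0.0279  0.0313  0.0325]
0 [-0.0316 -0.0297  0.0302  0.0315]
0.008 [-0.0314 -0.0287  0.0314  0.0322]
```

The face centre is confirmed within 1 mm (s −31.5 to 32.3 mm). Approach.

```bash
python3 -m jog '[[-1,0,1,0,0,0,0.08],[-2,0,2.5,0,0,0,0.08],[-3,0,4,0,0,0,0.08],[-3.1,0,6,0,0,0,0.08],[-3.1,0,8,0,0,0,0.08],[-3.1,0,9.5,0,0,0,0.08],[-3.1,0,10.5,0,0,0,0.08],[-3.1,0,11,0,0,0,0.08]]';python3 -m jog '[[0,0,0,0,0,0,0.08],[0,0,0,0,0,0,0.08],[0,0,0,0,0,0,0.08],[0,0,0,0,0,0,0.08],[0,0,0,0,0,0,0.08],[0,0,0,0,0,0,0.08],[0,0,0,0,0,0,0.08],[0,0,0,0,0,0,0.08]]';python3 go.py 523.9 -292.6 37.7 -12 55
```

```text
time: 15.37
tool_pos: [0.4893, -0.2861, 0.0617]
ee_rot: [0.048, 0.883, -0.093, 0.459]
ft_force: [0.1, -0.9, 0.1]
gripper_width: 0.917
grasp_force: 0.0
time: 16.03
tool_pos: [0.4883, -0.2861, 0.0627]
ee_rot: [0.049, 0.882, -0.093, 0.459]
ft_force: [0.3, -0.4, -0.4]
gripper_width: 0.921
grasp_force: 0.0
t=16.03 at [ 488.271  -286.1217   62.7416] toolx yaw -11.98 z [ 0.8006 -0.1712 -0.5742] f [ 0.3261 -0.3739 -0.3716] w 0.9208909172208541 g 0.0 q [-0.8376  0.4685  2.489   2.4207  0.815  -1.4235]
shift cm [ 0.03 -0.11  4.4 ] turn deg [0.05 0.04 0.01]
```

```bash
python3 -m jog '[[0,0,0.6,0,0,0,0.08],[0,0,1.2,0,0,0,0.08],[0,0,1.8,0,0,0,0.08],[0,0,2.4,0,0,0,0.08],[0,0,3,0,0,0,0.08],[0,0,3.6,0,0,0,0.08],[0,0,4.1,0,0,0,0.08],[0,0,4.4,0,0,0,0.08]]';python3 go.py 523.9 -292.6 37.7 -12 55; python3 -m jog '[[0,0,0,0,0,0,0.08],[0,0,0,0,0,0,0.15],[0,0,0,0,0,0,0.25],[0,0,0,0,0,0,0.4],[0,0,0,0,0,0,0.4],[0,0,0,0,0,0,0.4],[0,0,0,0,0,0,0.4],[0,0,0,0,0,0,0.4]]' 40;python3 go.py 523.9 -292.6 37.7 -12 55
```

```text
time: 16.7
tool_pos: [0.5243, -0.2936, 0.0368]
ee_rot: [0.048, 0.882, -0.093, 0.459]
ft_force: [-0.6, -0.1, 0.6]
gripper_width: 0.922
grasp_force: 0.0
t=16.70 at [ 524.2603 -293.5706   36.7601] toolx yaw -11.97 z [ 0.8006 -0.1704 -0.5745] f [-0.5882 -0.061   0.644 ] w 0.9216088964723907 g 0.0 q [-0.7758  0.5532  2.4344  2.5057  0.8317 -1.4598]
shift cm [ 0.05 -0.09 -0.1 ] turn deg [0.01 0.06 0.02]
time: 17.37
tool_pos: [0.5231, -0.2932, 0.0375]
ee_rot: [0.048, 0.882, -0.093, 0.459]
ft_force: [-5.5, 2.9, 3.6]
gripper_width: 0.739
grasp_force: 44.9
t=17.37 at [ 523.1486 -293.2134   37.5363] toolx yaw -12.01 z [ 0.8006 -0.1708 -0.5743] f [-5.5039  2.8729  3.5948] w 0.7386745753651286 g 44.94948863983154 q [-0.777   0.5509  2.4367  2.5047  0.8319 -1.4595]
shift cm [ 0.05 -0.08  0.04] turn deg [ 0.03  0.05 -0.  ]
```

Gripped by the ends: opening 62.8 mm (64 expected), 45 N. Lift off the ledge.

```bash
python3 go.py 500 -289 110 -12 55|tail -1;python3 go.py 420 -271 165 -12 55|tail -1
```

```text
shift cm [ 4.58  0.07 -6.09] turn deg [ 0.03  0.05 -0.  ]
shift cm [  4.37  -0.02 -15.96] turn deg [ 0.03  0.05 -0.  ]
```

```bash
python3 -m jog '[[0.3,0,-0.3,0,0,0,0.4],[0.8,0,-0.7,0,0,0,0.4],[1.4,0,-1.4,0,0,0,0.4],[2,0,-2.2,0,0,0,0.4],[2.8,0,-3.2,0,0,0,0.4],[3.6,0,-4.4,0,0,0,0.4],[4.2,0,-5.5,0,0,0,0.4],[4.4,0,-6.5,0,0,0,0.4]]' 40;python3 -m jog '[[0,0,-1.5,0,0,0,0.4],[0,0,-3,0,0,0,0.4],[0,0,-4.5,0,0,0,0.4],[0,0,-6,0,0,0,0.4],[0,0,-7.5,0,0,0,0.4],[0,0,-8.7,0,0,0,0.4],[0,0,-9.4,0,0,0,0.4],[0,0,-9.4,0,0,0,0.4]]';python3 go.py 437 -252 175 -11 39
```

```text
time: 18.03
tool_pos: [0.4965, -0.2881, 0.1124]
ee_rot: [0.049, 0.882, -0.092, 0.459]
ft_force: [-0.6, 0.7, -1.6]
gripper_width: 0.737
grasp_force: 44.4
time: 18.7
tool_pos: [0.4201, -0.2718, 0.1658]
ee_rot: [0.05, 0.882, -0.093, 0.459]
ft_force: [0.1, 0.1, -1.5]
gripper_width: 0.745
grasp_force: 44.5
t=18.70 at [ 420.1428 -271.8308  165.7811] toolx yaw -11.86 z [ 0.8006 -0.1733 -0.5736] f [ 0.1369  0.1178 -1.452 ] w 0.7446405671946983 g 44.48829889297485 q [-0.9917  0.1213  2.4829  1.9168  0.658  -0.946 ]
shift cm [ 1.47 -2.29  0.48] turn deg [  0.92 -16.    -0.63]
```

```bash
python3 -m jog '[[0.2,-0.4,0,0.5,-2.3,0,0.4],[0.4,-0.7,0.1,1,-4.6,0,0.4],[0.7,-1,0.2,1.5,-7,0,0.4],[0.9,-1.4,0.3,2,-9.3,0,0.4],[1.1,-1.7,0.4,2.5,-11.6,0,0.4],[1.3,-2,0.5,3,-14,0,0.4],[1.5,-2.3,0.5,3.5,-16.2,0,0.4],[1.5,-2.3,0.5,3.5,-16.2,0,0.4]]';python3 go.py 425 -250 185 -12 0
```

```text
time: 19.37
tool_pos: [0.4403, -0.2524, 0.1759]
ee_rot: [0.009, 0.939, -0.083, 0.334]
ft_force: [0.8, -1.2, -0.7]
gripper_width: 0.739
grasp_force: 44.4
t=19.37 at [ 440.275  -252.395   175.8762] toolx yaw -11.10 z [ 0.625  -0.0723 -0.7773] f [ 0.814  -1.1594 -0.7234] w 0.7388257613033614 g 44.44421052932739 q [-0.812   0.0533  2.2472  1.0027  0.4995  0.1131]
shift cm [-0.63 -0.02 -1.68] turn deg [ -3.02 -38.87   1.83]
```

```bash
python3 -m jog '[[-0.1,0,-0.2,-0.4,-5,0.2,0.4],[-0.2,0,-0.4,-0.8,-10,0.5,0.4],[-0.3,0,-0.6,-1.2,-15,0.7,0.4],[-0.3,0,-0.8,-1.6,-20,0.9,0.4],[-0.4,0,-1,-2,-25,1.2,0.4],[-0.5,0,-1.2,-2.4,-30,1.4,0.4],[-0.6,0,-1.5,-2.7,-35,1.6,0.4],[-0.6,0,-1.7,-3,-38.9,1.8,0.4]]';python3 go.py 381 -285 60 -12 0
```

```text
time: 20.03
tool_pos: [0.4241, -0.2484, 0.1834]
ee_rot: [-0.003, 0.995, -0.104, -0.003]
ft_force: [1.0, 1.0, -1.3]
gripper_width: 0.739
grasp_force: 44.4
t=20.03 at [ 424.1106 -248.4019  183.4019] toolx yaw -11.95 z [-0.0046  0.0072 -1.    ] f [ 0.9797  0.9892 -1.2754] w 0.7391859311836729 g 44.37426209449768 q [-0.5558  0.2184  1.7966  0.0041  1.1343  1.2219]
shift cm [-3.39  4.55 12.33] turn deg [-0.35  0.34  0.05]
```

```bash
python3 -m jog '[[-0.8,1,1,0,0,0,0.4],[-1.6,2.1,2.5,0,0,0,0.4],[-2.4,3.2,4.5,0,0,0,0.4],[-3.2,4.3,7,0,0,0,0.4],[-3.4,4.5,9.5,0,0,0,0.4],[-3.4,4.5,12,0,0,0,0.4],[-3.4,4.5,14,-0.1,0.1,0,0.4],[-3.4,4.5,15,-0.3,0.3,0,0.4]]';python3 -m jog '[[0,0,0,0,0,0,0.4],[0,0,0,0,0,0,0.4],[0,0,0,0,0,0,0.4],[0,0,0,0,0,0,0.4],[0,0,0,0,0,0,0.4],[0,0,0,0,0,0,0.4],[0,0,0,0,0,0,0.4],[0,0,0,0,0,0,0.4]]'
python3 go.py 381 -285 -18 -12 0
python3 - <<'E'
from h import *
s=env.get_state();q=s['ee_rot'];M=R.from_quat([q[1],q[2],q[3],q[0]])
for n in("top","side"):
    p,d=env.grab_frame(n); C=cloud(n,d).reshape(-1,3);L=M.inv().apply(C-s['tool_pos'])
    m=(np.abs(L[:,0])<.021)&(np.abs(L[:,1])<.03)&(L[:,2]>-.050)&(L[:,2]<-.028)
    if m.sum()<30: print(n,m.sum());continue
    F=L[m];k=np.abs(F[:,2]-np.median(F[:,2]))<.003;F=F[k];c=np.linalg.lstsq(np.c_[F[:,:2],np.ones(len(F))],F[:,2],rcond=None)[0]
    print(n,len(F),"median",np.median(F[:,2]),"tilt deg about y,x",np.degrees(c[:2]),"ext",F[:,:2].min(0),F[:,:2].max(0))
E
```

```text
time: 20.7
tool_pos: [0.3785, -0.2839, 0.0305]
ee_rot: [-0.002, 0.994, -0.105, -0.001]
ft_force: [-0.1, 0.8, -2.1]
gripper_width: 0.742
grasp_force: 44.4
time: 21.37
tool_pos: [0.3802, -0.2861, 0.0338]
ee_rot: [0.001, 0.994, -0.106, 0.001]
ft_force: [-1.0, -0.2, -2.0]
gripper_width: 0.736
grasp_force: 44.4
t=21.37 at [ 380.2023 -286.0603   33.8258] toolx yaw -12.11 z [ 0.0022 -0.0032 -1.    ] f [-1.0342 -0.1515 -1.972 ] w 0.7356629229911975 g 44.42285656929016 q [-0.6684  0.3683  2.037  -0.0017  0.7326  1.115 ]
shift cm [ 0.04 -0.13  5.18] turn deg [ 0.15 -0.16 -0.11]
top 109 median -0.03677040434288163 tilt deg about y,x [-2.1793 -1.1177] ext [-0.0209 -0.03  ] [0.0013 0.0152]
side 94 median -0.03789856285196297 tilt deg about y,x [-1.6446 -0.6724] ext [-0.0209 -0.0286] [-0.004   0.0293]
```

The cover hangs level, underside at about 0.052. Lower and creep.

```bash
python3 -m jog '[[0,0,0.8,0,0,0,0.4],[0,0,1.6,0,0,0,0.4],[0,0,2.4,0,0,0,0.4],[0,0,3.2,0,0,0,0.4],[0,0,4,0,0,0,0.4],[0,0,4.5,0,0,0,0.4],[0,0,4.7,0,0,0,0.4],[0,0,4.7,0,0,0,0.4]]';python3 -m jog '[[0,0,0.08,0,0,0,0.4],[0,0,0.16,0,0,0,0.4],[0,0,0.24,0,0,0,0.4],[0,0,0.32,0,0,0,0.4],[0,0,0.38,0,0,0,0.4],[0,0,0.44,0,0,0,0.4],[0,0,0.5,0,0,0,0.4],[0,0,0.5,0,0,0,0.4]]';python3 go.py 381 -285 -18 -12 0
```

```text
time: 22.13
tool_pos: [0.3798, -0.2859, -0.0142]
ee_rot: [0.001, 0.994, -0.106, 0.0]
ft_force: [0.4, -0.8, -1.7]
gripper_width: 0.736
grasp_force: 44.5
time: 22.8
tool_pos: [0.3802, -0.2862, -0.0183]
ee_rot: [0.001, 0.994, -0.106, 0.001]
ft_force: [-0.1, 0.4, 0.2]
gripper_width: 0.737
grasp_force: 44.6
t=22.80 at [ 380.1885 -286.2106  -18.319 ] toolx yaw -12.12 z [ 0.0018 -0.003  -1.    ] f [-0.1324  0.4199  0.2277] w 0.7371534793708351 g 44.64120268821716 q [-0.6686  0.4534  2.086  -0.0021  0.599   1.1155]
shift cm [ 0.05 -0.14 -0.03] turn deg [ 0.14 -0.14 -0.12]
```

Just touching. Press 1.5 mm more, release, and lift.

```bash
python3 -m jog '[[0,0,0.05,0,0,0,0.4],[0,0,0.1,0,0,0,0.4],[0,0,0.15,0,0,0,0.4],[0,0,0.15,0,0,0,0.4],[0,0,0.1,0,0,0,0.25],[0,0,0.05,0,0,0,0.1],[0,0,0,0,0,0,0.05],[0,0,0,0,0,0,0.05]]';python3 -m jog '[[0,0,0,0,0,0,0.05],[0,0,-0.5,0,0,0,0.05],[0,0,-1.5,0,0,0,0.05],[0,0,-3,0,0,0,0.05],[0,0,-4.5,0,0,0,0.05],[0,0,-6,0,0,0,0.05],[0,0,-7,0,0,0,0.05],[0,0,-7.3,0,0,0,0.05]]'
python3 - <<'E'
from h import *
for n in("side","top"):
    p,d=env.grab_frame(n); np.savez(n+"8.npz",p=p,d=d); C=cloud(n,d)
    z=C[...,2]; m=((np.abs(C[...,0]-.380)<.05)&(np.abs(C[...,1]+.286)<.055)&(z>.010)&(z<.026)).astype(np.uint8)
    m[cv2.cvtColor(p,cv2.COLOR_RGB2HSV)[...,1]>90]=0
    F=C[m>0]; print(n,len(F),np.median(F,0)); 
    if len(F)>50:
        k=F[:,2]>.0145;F=F[k];print("rect",cv2.minAreaRect((F[:,:2]*1000).astype(np.float32)),"normal",np.linalg.svd(F-F.mean(0))[2][2])
cs=[np.load("side8.npz")['p'][90:250,340:500],np.load("top8.npz")['p'][250:410,430:590]]
cv2.imwrite("pics/crop8.png",np.hstack([cv2.resize(c,(400,400),interpolation=2) for c in cs])[...,::-1])
E
python3 go.py 381 -285 52 78 0
```

```text
time: 23.47
tool_pos: [0.3802, -0.2863, -0.0185]
ee_rot: [0.001, 0.994, -0.106, 0.001]
ft_force: [0.4, -0.8, 1.0]
gripper_width: 0.949
grasp_force: 0.0
time: 24.13
tool_pos: [0.3809, -0.2867, 0.0563]
ee_rot: [0.002, 0.994, -0.106, 0.002]
ft_force: [-0.1, -0.7, -0.7]
gripper_width: 0.949
grasp_force: 0.0
side 359 [ 0.3794 -0.2848  0.0187]
rect ((379.9201965332031, -287.08660888671875), (67.6825180053711, 44.48957061767578), 76.92313385009766) normal [-0.0022 -0.0107 -0.9999]
top 299 [ 0.3671 -0.2847  0.018 ]
rect ((373.2828674316406, -284.1148681640625), (63.89298629760742, 27.921981811523438), 76.05358123779297) normal [-0.0082  0.0158  0.9998]
t=24.23 at [ 380.2995 -286.1675   55.0631] toolx yaw -12.12 z [ 0.0028 -0.0038 -1.    ] f [-0.0227  0.1522 -0.2579] w 0.9530346743185433 g 0.0 q [-0.6684  0.3367  2.0139 -0.0017  0.7865  1.1151]
shift cm [ 0.04 -0.13  0.31] turn deg [  0.3   -0.02 -90.12]
```

View pics/crop8.png

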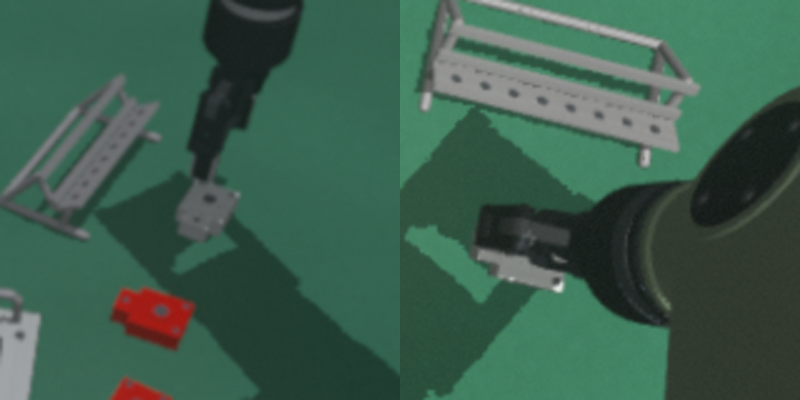

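The cover lies flat on the bench at (0.380,-0.287), face z 0.0187, yaw 78°, nose at side crop (203,232) pointing to +y. I turn the tool 90° and regrip by the long sides at (0.378,-0.294).

```bash
python3 -m jog '[[0,0,0,0,0,-7,0.1],[0,0.1,0,0,0,-14,0.15],[0.1,0.2,0,0,0,-21,0.2],[0.1,0.3,0,0,0,-28,0.2],[0,0.4,0,0,0,-35,0.2],[0,0.5,0,0,0,-42,0.2],[0,0.6,0,0,0,-49,0.2],[0,0.7,0,0,0,-56,0.2]]';python3 go.py 378.3 -293.8 20 78;python3 -m jog '[[0,0,0,0,0,-7,0.2],[0,0,0,0,0,-14,0.2],[0,0,0,0,0,-21,0.2],[0,0,0,0,0,-28,0.2],[0,0,0,0,0,-34,0.2],[0,0,0,0,0,-34,0.2],[0,0,0,0,0,-34,0.2],[0,0,0,0,0,-34,0.2]]';python3 go.py 378.3 -293.8 20 78
```

```text
time: 24.9
tool_pos: [0.3779, -0.2924, 0.0535]
ee_rot: [0.001, 0.926, 0.376, -0.0]
ft_force: [-0.6, -0.1, 0.2]
gripper_width: 0.805
grasp_force: 0.0
t=24.90 at [ 377.9131 -292.3932   53.5307] toolx yaw 44.23 z [-0.0001 -0.0015 -1.    ] f [-0.6407 -0.1209  0.1744] w 0.8046640213404409 g 0.0 q [-0.6817  0.3428  2.0089 -0.0018  0.789   0.1184]
shift cm [-0.07  0.12  3.35] turn deg [  0.04   0.08 -33.77]
time: 25.57
tool_pos: [0.3783, -0.2926, 0.054]
ee_rot: [0.001, 0.779, 0.628, -0.0]
ft_force: [0.3, 1.0, -1.3]
gripper_width: 0.798
grasp_force: 0.0
t=25.57 at [ 378.2721 -292.5797   54.0402] toolx yaw 77.75 z [ 0.0008 -0.0022 -1.    ] f [ 0.3106  0.9515 -1.2865] w 0.7980474711993417 g 0.0 q [-0.6816  0.3421  2.0082 -0.0017  0.7892 -0.4666]
shift cm [-0.11  0.02  3.4 ] turn deg [ 0.07  0.11 -0.25]
```

```bash
python3 -m jog '[[-0.1,0,0.8,0,0,-0.2,0.2],[-0.1,0,2,0,0,-0.2,0.2],[-0.1,0,3.2,0,0,-0.2,0.2],[-0.1,0,4.4,0,0,-0.2,0.2],[-0.1,0,5.5,0,0,-0.2,0.2],[-0.1,0,6.4,0,0,-0.2,0.2],[-0.1,0,6.8,0,0,-0.2,0.2],[-0.1,0,6.8,0,0,-0.2,0.2]]';python3 go.py 378.3 -293.8 -13.8 78;python3 -m jog '[[0,0,0,0,0,0,0.2],[0,0,0,0,0,0,0.35],[0,0,0,0,0,0,0.5],[0,0,0,0,0,0,0.7],[0,0,0,0,0,0,0.7],[0,0,0,0,0,0,0.7],[0,0,0,0,0,0,0.7],[0,0,0,0,0,0,0.7]]' 40;python3 go.py 378.3 -293.8 -13.8 78
```

```text
time: 26.23
tool_pos: [0.3778, -0.2935, -0.0146]
ee_rot: [0.0, 0.777, 0.63, -0.001]
ft_force: [-0.7, -0.4, -0.8]
gripper_width: 0.804
grasp_force: 0.0
t=26.23 at [ 377.8183 -293.5105  -14.572 ] toolx yaw 78.06 z [-0.0002 -0.0014 -1.    ] f [-0.6672 -0.3902 -0.7531] w 0.8041908270996038 g 0.0 q [-0.6837  0.4505  2.0751 -0.0021  0.6152 -0.4736]
shift cm [-0.02  0.05 -0.08] turn deg [0.01 0.08 0.06]
time: 26.9
tool_pos: [0.3789, -0.2944, -0.0127]
ee_rot: [0.002, 0.777, 0.63, -0.0]
ft_force: [-1.5, 0.7, 5.9]
gripper_width: 0.503
grasp_force: 42.1
t=26.90 at [ 378.9443 -294.3815  -12.7262] toolx yaw 78.08 z [ 0.0029 -0.004  -1.    ] f [-1.4953  0.6651  5.8897] w 0.50345832749689 g 42.118969559669495 q [-0.6836  0.4475  2.0733 -0.0021  0.616  -0.4738]
shift cm [ 0.04 -0.08  0.11] turn deg [0.21 0.19 0.08]
```

```bash
python3 -m jog '[[0,0,-0.5,0,0,0,0.7],[0,0,-1.5,0,0,0,0.7],[0,0,-3,0,0,0,0.7],[0,0,-5,0,0,0,0.7],[0,0,-7,0,0,0,0.7],[0,0,-8.5,0,0,0,0.7],[0,0,-9,0,0,0,0.7],[0,0,-9,0,0,0,0.7]]' 40;python3 go.py 547.8 -15.65 77 98.94
```

```text
time: 27.57
tool_pos: [0.3788, -0.2941, 0.0776]
ee_rot: [0.003, 0.777, 0.63, -0.0]
ft_force: [0.3, 0.0, -2.2]
gripper_width: 0.503
grasp_force: 41.4
t=27.57 at [ 378.7661 -294.0919   77.5884] toolx yaw 78.08 z [ 0.0036 -0.0045 -1.    ] f [ 0.2864  0.0444 -2.1859] w 0.502719620548878 g 41.38403356075287 q [-0.6834  0.3098  1.9802 -0.0016  0.846  -0.4743]
shift cm [30.73 10.79 -0.01] turn deg [  0.21   0.25 -20.86]
```

```bash
python3 -m jog '[[2,0.6,0,0,0,-2,0.7],[5.5,1.8,0,0,0,-5,0.7],[9.2,3.1,0,0,0,-8,0.7],[13,4.5,0,0,0,-12,0.7],[17,5.9,0,0,0,-15,0.7],[21,7.3,0,0,0,-18,0.7],[24.8,8.7,0,0,0,-20.9,0.7],[28,9.8,0,0.2,0.2,-20.9,0.7]]';python3 -m jog '[[1.5,0.5,0,0,0,0,0.7],[2.5,1,0,0,0,0,0.7],[2.7,1,0,0,0,0,0.7],[2.7,1,0,0,0,0,0.7],[2.7,1,0,0,0,0,0.7],[2.7,1,0,0,0,0,0.7],[2.7,1,0,0,0,0,0.7],[2.7,1,0,0,0,0,0.7]]'
python3 go.py 547.8 -15.65 77 98.94
cat > cov.py <<'E'
from h import *
def outline(f,s,save=None):
    q=s['ee_rot'];M=R.from_quat([q[1],q[2],q[3],q[0]])
    C=cloud("side",f).reshape(-1,3);L=M.inv().apply(C-s['tool_pos'])
    m=(L[:,0]>.012)&(L[:,0]<.05)&(np.abs(L[:,1])<.028)&(np.abs(L[:,2]+.033)<.008)
    F=L[m]; k=np.abs(F[:,2]-np.median(F[:,2]))<.0035;F=F[k]
    e=np.sort(F[:,0]); print(len(F),"face z",np.median(F[:,2]),"nose tip x",e[[-12,-5,-1]])
    N=F[F[:,0]>.028]; B=F[F[:,0]<.022]
    print("nose y",np.percentile(N[:,1],[3,97]),"body y",np.percentile(B[:,1],[3,97]))
    c=np.linalg.lstsq(np.c_[F[:,:2],np.ones(len(F))],F[:,2],rcond=None)[0];print("tilt deg",np.degrees(c[:2]))
E
python3 - <<'E'
from cov import *
# reference: done cover held over the pan
outline(np.load("side4.npz")['d'],dict(tool_pos=np.array([.5965,.2830,.0661]),ee_rot=np.array([0,.681,.732,0])))
p,d=env.grab_frame("side");np.savez("side9.npz",p=p,d=d);outline(d,env.get_state())
E
```

```text
time: 28.23
tool_pos: [0.5322, -0.0372, 0.0746]
ee_rot: [-0.002, 0.648, 0.761, -0.001]
ft_force: [1.6, -1.0, -1.3]
gripper_width: 0.503
grasp_force: 41.3
time: 28.9
tool_pos: [0.5374, -0.0127, 0.0762]
ee_rot: [-0.001, 0.65, 0.76, -0.0]
ft_force: [-0.6, 0.2, -1.8]
gripper_width: 0.505
grasp_force: 41.3
t=28.90 at [537.4284 -12.7055  76.1842] toolx yaw 98.90 z [-0.0017  0.0006 -1.    ] f [-0.6481  0.1901 -1.7648] w 0.5045525015402128 g 41.341068148612976 q [-0.0453  0.3925  1.8467  0.0006  0.9041 -0.201 ]
shift cm [-0.45  0.98 -0.08] turn deg [-0.09 -0.05 -0.04]
354 face z -0.03218669035747938 nose tip x [0.0388 0.0392 0.0399]
nose y [-0.0135  0.0115] body y [-0.0207  0.0197]
tilt deg [ 1.1061 -0.0981]
213 face z -0.03089153409946962 nose tip x [0.0386 0.0395 0.0405]
nose y [-0.0126  0.0113] body y [-0.0216  0.0182]
tilt deg [ 1.1158 -0.2917]
```

The cover sits in the grip as the first did (nose tip at 39.5 mm against 39.2). I align to the recorded seat pose, then lower.

```bash
python3 -m jog '[[-0.2,0.4,0,0,0,0,0.7],[-0.4,0.8,0,0,0,0,0.7],[-0.45,1,0.5,0,0,0,0.7],[-0.45,1,1.5,0,0,0,0.7],[-0.45,1,2.5,0,0,0,0.7],[-0.45,1,3.5,0,0,0,0.7],[-0.45,1,3.8,0,0,0,0.7],[-0.45,1,3.8,0,0,0,0.7]]';python3 -m jog '[[0,0,0,0,0,0,0.7],[0,0,0,0,0,0,0.7],[0,0,0,0,0,0,0.7],[0,0,0,0,0,0,0.7],[0,0,0,0,0,0,0.7],[0,0,0,0,0,0,0.7],[0,0,0,0,0,0,0.7],[0,0,0,0,0,0,0.7]]';python3 go.py 547.8 -15.65 -2.7 98.94
```

```text
time: 29.62
tool_pos: [0.5469, -0.0145, 0.0363]
ee_rot: [-0.002, 0.65, 0.76, -0.001]
ft_force: [-0.3, -0.5, -1.1]
gripper_width: 0.5
grasp_force: 41.3
time: 30.28
tool_pos: [0.5482, -0.0146, 0.0381]
ee_rot: [-0.001, 0.65, 0.76, -0.0]
ft_force: [-0.2, 0.2, -1.1]
gripper_width: 0.506
grasp_force: 41.3
t=30.28 at [548.2021 -14.6337  38.1205] toolx yaw 98.98 z [-0.0016  0.0007 -1.    ] f [-0.1505  0.2162 -1.1013] w 0.5055478911211285 g 41.32113218307495 q [-0.048   0.4539  1.8623  0.0008  0.827  -0.2053]
shift cm [-0.1  -0.05  4.08] turn deg [-0.08 -0.05  0.04]
```

```bash
python3 -m jog '[[-0.05,0,0.4,0,0,0,0.7],[-0.1,-0.05,0.9,0,0,0,0.7],[-0.1,-0.05,1.4,0,0,0,0.7],[-0.1,-0.05,1.9,0,0,0,0.7],[-0.1,-0.05,2.3,0,0,0,0.7],[-0.1,-0.05,2.5,0,0,0,0.7],[-0.1,-0.05,2.5,0,0,0,0.7],[-0.1,-0.05,2.5,0,0,0,0.7]]';python3 go.py 547.8 -15.65 -2.7 98.94;python3 -m jog '[[0,0,0.1,0,0,0,0.7],[0,0,0.2,0,0,0,0.7],[0,0,0.3,0,0,0,0.7],[0,0,0.4,0,0,0,0.7],[0,0,0.5,0,0,0,0.7],[0,0,0.6,0,0,0,0.7],[0,0,0.7,0,0,0,0.7],[0,0,0.7,0,0,0,0.7]]';python3 go.py 547.8 -15.65 -2.7 98.94
```

```text
time: 30.95
tool_pos: [0.5478, -0.0157, 0.0129]
ee_rot: [-0.001, 0.65, 0.76, -0.0]
ft_force: [0.7, 0.3, -0.6]
gripper_width: 0.506
grasp_force: 41.3
t=30.95 at [547.7941 -15.6583  12.8733] toolx yaw 98.98 z [-0.002   0.0007 -1.    ] f [ 0.7294  0.2656 -0.5688] w 0.505927924151622 g 41.33700907230377 q [-0.0499  0.4874  1.8867  0.0009  0.7695 -0.2073]
shift cm [-0.    0.    1.56] turn deg [-0.11 -0.06  0.04]
time: 31.62
tool_pos: [0.5476, -0.0156, 0.0058]
ee_rot: [-0.001, 0.65, 0.76, -0.0]
ft_force: [0.2, 0.0, -1.4]
gripper_width: 0.504
grasp_force: 41.3
t=31.62 at [547.6255 -15.6457   5.8045] toolx yaw 98.98 z [-0.0022  0.0007 -1.    ] f [ 0.155   0.0044 -1.4382] w 0.5044814439641884 g 41.33677840232849 q [-0.0499  0.4972  1.8932  0.0009  0.7535 -0.2073]
shift cm [-0.    0.02  0.85] turn deg [-0.12 -0.06  0.04]
```

Going in without contact force. Continue to the floor.

```bash
python3 -m jog '[[0,0,0.1,0,0,0,0.7],[0,0,0.2,0,0,0,0.7],[0,0,0.3,0,0,0,0.7],[0,0,0.4,0,0,0,0.7],[0,0,0.5,0,0,0,0.7],[0,0,0.6,0,0,0,0.7],[0,0,0.7,0,0,0,0.7],[0,0,0.7,0,0,0,0.7]]';python3 -m jog '[[0,0,0.05,0,0,0,0.7],[0,0,0.1,0,0,0,0.7],[0,0,0.15,0,0,0,0.7],[0,0,0.2,0,0,0,0.7],[0,0,0.25,0,0,0,0.7],[0,0,0.3,0,0,0,0.7],[0,0,0.3,0,0,0,0.7],[0,0,0.3,0,0,0,0.7]]';python3 go.py 547.8 -15.65 -2.7 98.94
```

```text
time: 32.28
tool_pos: [0.5476, -0.0156, -0.0012]
ee_rot: [-0.001, 0.65, 0.76, -0.0]
ft_force: [-0.4, 0.5, -2.0]
gripper_width: 0.506
grasp_force: 41.3
time: 32.95
tool_pos: [0.5478, -0.0156, -0.0027]
ee_rot: [-0.001, 0.65, 0.76, -0.0]
ft_force: [-3.0, 0.7, 9.0]
gripper_width: 0.502
grasp_force: 42.4
t=32.95 at [547.8463 -15.6381  -2.668 ] toolx yaw 98.99 z [-0.0011  0.0006 -1.    ] f [-2.9747  0.7055  8.9595] w 0.502245875667656 g 42.449820041656494 q [-0.0499  0.509   1.9007  0.0009  0.733  -0.2074]
shift cm [-0. -0.  0.] turn deg [-0.05 -0.05  0.05]
```

It bottoms at exactly the predicted height (-2.7 mm) with 9 N. Release, lift and check.

```bash
python3 -m jog '[[0,0,-0.1,0,0,0,0.6],[0,0,-0.1,0,0,0,0.45],[0,0,-0.1,0,0,0,0.3],[0,0,-0.1,0,0,0,0.3],[0,0,-0.1,0,0,0,0.3],[0,0,-0.8,0,0,0,0.3],[0,0,-2,0,0,0,0.3],[0,0,-3.5,0,0,0,0.3]]';python3 -m jog '[[0,0,-2,0,0,0,0.3],[-2,0,-5,0,0,0,0.3],[-5,0,-8,0,0,0,0.3],[-9,0,-10,0,0,0,0.3],[-13,0,-11,0,0,0,0.3],[-16,0,-12,0,0,0,0.3],[-19,0,-12,0,0,0,0.3],[-20,0,-12,0,0,0,0.3]]';python3 -m jog '[[0,0,0,0,0,0,0.3],[0,0,0,0,0,0,0.3],[0,0,0,0,0,0,0.3],[0,0,0,0,0,0,0.3],[0,0,0,0,0,0,0.3],[0,0,0,0,0,0,0.3],[0,0,0,0,0,0,0.3],[0,0,0,0,0,0,0.3]]'
python3 - <<'E'
from h import *
a=np.radians(98.8);X=np.array([np.cos(a),np.sin(a),0]);Y=np.array([-X[1],X[0],0])
cs=[]
for n in("side","top"):
    p,d=env.grab_frame(n)
    for nm,D in(("start",np.load(n+"0.npz")['d']),("now",d)):
        C=cloud(n,D);L=C-np.array([.546,-.007,0]);lx,ly,z=L@X,L@Y,C[...,2]
        m=(np.abs(lx+.008)<.018)&(np.abs(ly)<.017)&(z<.06);F=C[m];c=np.linalg.lstsq(np.c_[lx[m],ly[m],np.ones(m.sum())],F[:,2],rcond=None)[0]
        print(n,nm,m.sum(),"z",np.median(F[:,2]),"tilt",c[:2])
    cs.append(p[195:290,275:370] if n=="side" else p[205:305,270:370])
cv2.imwrite("pics/crop9.png",np.hstack([cv2.resize(c,(400,400),interpolation=2) for c in cs])[...,::-1])
E
```

```text
time: 33.62
tool_pos: [0.5471, -0.0156, 0.0309]
ee_rot: [-0.002, 0.65, 0.76, -0.001]
ft_force: [0.7, 0.0, 0.1]
gripper_width: 0.701
grasp_force: 0.0
time: 34.28
tool_pos: [0.5802, -0.2177, 0.1522]
ee_rot: [0.001, 0.651, 0.759, -0.0]
ft_force: [0.1, -0.7, -0.1]
gripper_width: 0.702
grasp_force: 0.0
time: 34.95
tool_pos: [0.5793, -0.2129, 0.1509]
ee_rot: [-0.001, 0.649, 0.761, -0.0]
ft_force: [0.8, 0.1, 0.3]
gripper_width: 0.701
grasp_force: 0.0
side start 221 z 0.02898347416902325 tilt [-0.0172  0.0034]
side now 216 z 0.028731814410645318 tilt [-0.0129  0.0071]
top start 373 z 0.028422015043909066 tilt [ 0.0087 -0.0069]
top now 372 z 0.02853844273369116 tilt [-0.0074 -0.0043]
```

View pics/crop9.png

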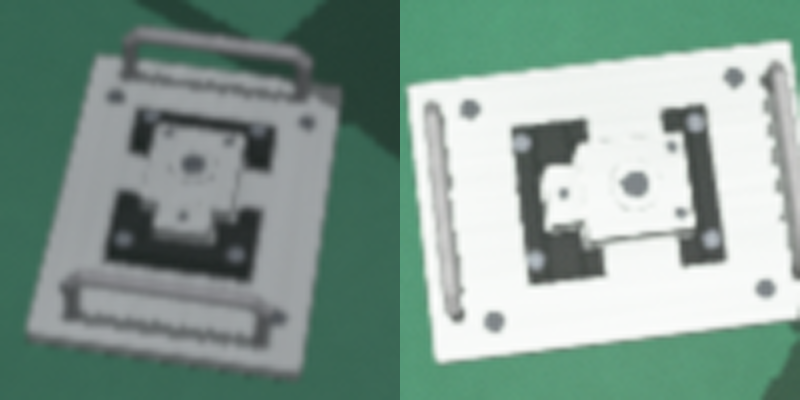

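The cover sits in the nest with its nose in the slot (side crop (190,215), top crop (565,195)). It is flat, at the same height as the first cover was, and the arm is clear. Handing in.

```bash
python3 -c "
from cell import env
print(env.close_job())"
```

```text
the job is handed in; nothing more can be done
None
```

The changeover is finished and handed in: the finished cover lies flat and face up in the pan, and the next cover was laid on the bench, regripped by its long sides and seated flat in the nest, nose in the slot; the hand-in gave no verdict.

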